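# Start and seat a port plug on a bioreactor headplate

## Robot

A 6-joint arm with a two-finger parallel gripper is mounted at the origin on the work surface. World frame = base frame: x ahead of the robot, y to its left, z up, the work surface at z = 0. Lengths are in m, angles in rad, forces in N, time in s.
With the tool pointing down it reaches from about 0.425 to 0.95 m from the base axis. Payload 3.5 kg.
Tool frame: the origin (TCP) lies midway between the tips of the shut fingers; the grasp point (between the pads) lies 19 mm behind it; x points along the fingers, y is the direction in which the jaws open and shut, and the axes are right-handed (so a half turn about x gives the same grasp; the last joint's range is limited). The gripper opens to 85 mm and grips with 20 to 120 N. Pads are 22 mm wide; open, the fingers measure 114 mm over their backs; the gripper's body (76 mm by 85 mm) begins 54 mm behind the grasp point. The pads swing forward as they close: fully open they stand 13 mm farther back than shut.
Start: joints at [-1.322, 0.286, 1.577, -0, 1.279, -0.15], TCP at [0.262, -0.622, 0.231] pointing down, gripper open.
Joint ranges: [-2.77, 2.77], [-0.9, 2.22], [0.21, 2.48], [-1.53, 4.67], [0.24, 2.81], [-2.84, 2.84]. Speed limits (rad/s): [2.79, 2.79, 3.14, 3.14, 3.14, 3.14].

## Interface

Orientations are given as a unit quaternion [x, y, z, w].
In Python, from plant import ctrl, vision gives the robot as it stands. The module is installed in compiled form; this text tells all that it offers.
- The arm moves only by the tool play_rows, never from a script. Its arguments are lists of equal length, an entry for each row: "claw": the closure in counts, from 0 (fully open) to 255 (shut); "travel": the shift along the tool's x, y, z in m, a list of three; "dr": the turn, a rotation vector about the tool's x, y, z in rad, a list of three. In form: {"claw": [claw, ...], "travel": [[tx, ty, tz], ...], "dr": [[wx, wy, wz], ...]}. A call has 1 to 20 rows; each row is the pose to reach, as a shift and turn from the pose measured when the call began, along the tool's axes at that moment; what a row does not reach only later rows make up. A row lasts 1/10 s, in which the tool goes at most 50 mm and 8.59 degrees, less where a joint would pass 70% of its speed; a pose out of reach is approached as far as the arm can. A call with a gripper value outside its range is refused whole. The fingers move at their own pace and stop on an object; "force" is the grip in N (left out, the last holds). Time passes only in rows, so rows that repeat a pose let the fingers close. It gives the time, the measured TCP pose, the force and the opening at its end, in the units of the state.
- ctrl.get_state(): the state, without advancing time (a new reading comes with each control period).
- vision.read_camera(name): name is "side" or "top" or "wrist"; returns a dict with "img" (400x640x3 uint8, red, green, blue), "range_z" (400x640 float32, m along the optical axis (not along the pixel's ray), 0 where there is no reading), "K" (3x3 intrinsics, pixels), "distortion" ([k1, k2, p1, p2, k3] as OpenCV has them; the pictures are not rectified), "world_to_cam" (4x4, takes a point from world to camera coordinates). Camera axes: x right, y up, looking along -z (the intrinsics and any distortion apply to the point x, -y, -z); pixel columns grow to the right and rows downward; lengths in m; the calibration is good to about 2 mm. A picture is of the moment at which its call begins.
- ctrl.sign_off(): hands the job in, once; it reports no verdict.
The state is a dict: "time": time; "qpos": joint angles; "dq": joint speeds; "joint_efforts": joint torques, N m; "eef_pos": TCP position; "tcp_rot": TCP orientation; "contact_force": force on the tool from outside, world axes, zero at the start; "wrist_torque": the same for the moment, N m; "opening": opening from 0.0 (shut) to 1.0 (fully open).
Only numpy, scipy, OpenCV 4.12 (cv2) and the standard library are available. Lean on these libraries where they do the work, as an engineer would, in place of code of your own. Each camera call takes 0.05 s, during which the arm holds its last target.

## Task

Close the open port of the bioreactor headplate: one steel hex-headed plug has only been dropped into its port and leans there. Take the larger T-handle socket driver from its stand, set it fully down and square over that plug's head so that the plug stands upright on the port's axis before you turn it, then turn clockwise under a light push until you feel the plug come up snug on its seal - do not force it. Put the driver back upright in its own hole in the stand and leave everything else where it is.

Things in the scene. Friction and masses are not known exactly. Their poses are not given: they have to be found in the camera images.
- driver_bar (a point): centre of the cross bar of the larger T-handle socket driver: black bar 96 mm long, 18 mm wide, 18 mm high (grasp it across, at its middle), on a 12 mm steel shank with a 31 mm round socket below; 94 mm tall, 0.3 kg (grip 40 to 60 N). x along the bar, z up the shank. It starts upright, socket down, in one of the stand's two holes
- small_driver_bar (a point): centre of the cross bar of the other, smaller T-handle driver in the stand (bar 62 mm long; its socket is too small for the plug). Leave it alone
- stand_a (a point): centre of one hole's mouth on top of the grey tool stand (block 62 x 130 x 50 mm); holes are 34.5 mm wide and 40 mm deep (floor 10 mm above the bench), so a driver stands with its bar centre 45 mm above this point. z up, y along the row of holes
- stand_b (a point): the same for the other hole, 68 mm from stand_a
- port (a point): centre of the upper face of the threaded boss (34 mm wide) the plug belongs in, 158 mm above the bench; z up the thread axis. plug_collar is 4 mm above it when home, 7 to 8.2 mm at the start. The headplate (170 mm wide, top 8 mm lower) also carries, 45 mm or more away, a drive hub, barbs and a probe, all up to 48 mm high, thumb nuts, and a like plug already home
- plug_collar (a point): centre of the upper face of the loose plug's collar (32 mm wide, 4 mm thick); z is the plug's own axis, leaning 3 to 9 degrees at the start; x, y do not turn with the plug. On this face stands the hex head: 19 mm across flats, 12.5 mm high, top chamfered; the heading of its flats is not given (feel or see it). It tips about a point 13.5 mm below, with light friction, and stays as put
- reactor: the bioreactor, fixed: base 190 mm wide, headplate top 150 mm above the bench; origin under its centre, z up; the port lies 45 mm towards its own -x. The plug sinks 3 mm per rad clockwise (rises turned back); its seal comes 1 to 1.4 rad after the start and must be felt: running torque 0.06 N m, then 0.3 N m more per 0.1 rad of plug turn. 0.15 to 0.3 N m is snug, above 0.45 N m the seal is crushed
- bottle: glass bottle with a cap, 70 mm wide, 140 mm high, loose bystander; origin at the centre of its underside
- drive_motor: black stirrer motor taken off the headplate, 62 mm wide, 107 mm high, standing loose; origin at the centre of its underside
- beaker: empty glass beaker 68 mm wide, 85 mm high, loose bystander; origin at the centre of its underside
- wrench: flat steel wrench 150 mm long lying loose on the bench; origin at the centre of its underside
- driver: the larger T-handle driver; origin at the centre of its open lower end, 85 mm below driver_bar on its axis, same axes. The hexagon socket is 20.2 mm across flats, 15.5 mm deep, with a flat rim 4 mm wide; x (along the bar) points at the middle of a flat. It is home on the plug when the rim lies flat on the collar, which squares the plug to the driver
Not all that is in view belongs to the job. Leave any green or red look-alike of the driver alone.

How it is judged:
On the way, in this order (a step that is already met when the one before it is completed fails the run):
1. the driver is fully down on the plug and both are square to the headplate, before the plug is driven (distance between driver and plug_collar below 0.0035 m and angle between each of plug_collar, driver's own z axis and vertical below 0.06 rad and z of plug_collar in the frame of port above 0.0058 m), for 0.2 s.
2. the plug is turned down onto its seal with the driver, still square (z of plug_collar in the frame of port below 0.0044 m and distance between driver and plug_collar below 0.0035 m and angle between each of plug_collar, driver's own z axis and vertical below 0.06 rad), for 0.1 s.
At the end, for the whole second after the job is handed in: The plug is snug on its seal (collar face within 0.5 mm of 4 mm above the port face) and upright within 4.5 degrees; the driver stands back in its hole, within 15 mm of where it started, upright within 6 degrees and at rest (z of plug_collar in the frame of port below 0.0045 m and angle between plug_collar's own z axis and vertical below 0.08 rad and distance of driver_bar from where it was at the start of the episode below 0.015 m and angle between driver_bar's own z axis and vertical below 0.1 rad and linear speed of driver below 0.02 m/s); the robot touches nothing.
It fails at once if cross-threaded: the plug is driven while it leans more than 3.7 degrees (z of plug_collar in the frame of port between 0.0046 and 0.0058 m and angle between plug_collar's own z axis and vertical above 0.065 rad).
It fails at once if the driver is forced: its contact load on the plug or headplate passes 60 N (a push above about 35 N, or a torque above about 0.5 N m) (contact force between driver and reactor above 60 N).
It fails at once if the small driver or a bystander is moved more than 25 mm (distance of any of small_driver_bar, bottle, drive_motor, beaker, wrench from where it was at the start of the episode above 0.025 m).
It also fails if it takes over 72 s, if anything falls off the work surface, if the arm or the gripper's body presses on something with over 40 N, if the wrist force passes 120 N, or if a joint passes its speed limit or range.

## Working session

There is one attempt and no reset: what is moved stays moved. The work goes in short steps, Python scripts to look and compute and a tool call to move; the robot and the scene stay as the last step left them, time stands still between calls to the robot, and variables do not carry over. Pictures are saved under pics/ and viewed, and the job is handed in when it is done.

Besides the shell and the picture viewer there is one more tool, called as name(argument=value, ...), one argument or row to a line, values as JSON. play_rows: Moves the arm, as the interface text tells. Its arguments: {"type":"object","properties":{"claw":{"type":"array","items":{"type":"number"}},"travel":{"type":"array","items":{"type":"array","items":{"type":"number"}}},"dr":{"type":"array","items":{"type":"array","items":{"type":"number"}}},"force":{"type":"number"}},"required":["claw","travel","dr"]}

```bash
mkdir -p pics
cat > h.py <<'E'
import numpy as np, cv2
from plant import ctrl, vision
def cam(n,save=None):
    d=vision.read_camera(n)
    if save: cv2.imwrite('pics/'+save+'.png',cv2.cvtColor(d['img'],cv2.COLOR_RGB2BGR))
    return d
def px2w(d,u,v,z=None,rng=None):
    p=cv2.undistortPoints(np.array([[[u,v]]],float),np.array(d['K']),np.array(d['distortion'],float))[0,0]
    ray=np.array([p[0],-p[1],-1.0]); T=np.linalg.inv(np.array(d['world_to_cam']))
    o=T[:3,3]; r=T[:3,:3]@ray
    if z is not None: return o+r*(z-o[2])/r[2]
    if rng is None: rng=d['range_z'][int(round(v)),int(round(u))]
    return o+r*rng
def w2px(d,P):
    T=np.array(d['world_to_cam']); P=np.atleast_2d(P); c=P@T[:3,:3].T+T[:3,3]
    c=c*[1,-1,-1]
    return cv2.projectPoints(c.reshape(-1,1,3),np.zeros(3),np.zeros(3),np.array(d['K']),np.array(d['distortion'],float))[0][:,0]
def cloud(d):
    h,w=d['range_z'].shape
    uu,vv=np.meshgrid(np.arange(w),np.arange(h))
    p=cv2.undistortPoints(np.stack([uu,vv],-1).reshape(-1,1,2).astype(float),np.array(d['K']),np.array(d['distortion'],float))[:,0]
    ray=np.c_[p[:,0],-p[:,1],-np.ones(len(p))]*d['range_z'].reshape(-1,1)
    T=np.linalg.inv(np.array(d['world_to_cam']))
    W=ray@T[:3,:3].T+T[:3,3]; W=W.reshape(h,w,3); W[d['range_z']<=0]=np.nan
    return W
E
python3 - <<'E'
from h import *
for n in ['side','top','wrist']:
    d=cam(n,n+'0'); T=np.linalg.inv(d['world_to_cam']); print(n,T[:3,3].round(3),(-T[:3,2]).round(2),np.array(d['K']).round(0).tolist())
s=ctrl.get_state();print(s)
E
```

```text
side [0.44  0.671 0.56 ] [ 0.13 -0.86 -0.5 ] [[385.0, 0.0, 321.0], [0.0, 385.0, 197.0], [0.0, 0.0, 1.0]]
top [ 0.444 -0.076  1.381] [ 0.09 -0.01 -1.  ] [[429.0, 0.0, 319.0], [0.0, 429.0, 209.0], [0.0, 0.0, 1.0]]
wrist [ 0.333 -0.592  0.372] [-0.27 -0.11 -0.96] [[342.0, 0.0, 321.0], [0.0, 342.0, 199.0], [0.0, 0.0, 1.0]]
{'time': 0.15, 'qpos': array([-1.32201949e+00,  2.86972997e-01,  1.57784545e+00,  6.65599137e-06,
        1.27856715e+00, -1.49999018e-01]), 'dq': array([ 0.00090593, -0.00199794, -0.005124  ,  0.00034102, -0.00167046,
        0.00078139]), 'joint_efforts': array([ 2.04140313e-03, -4.06605542e+01, -2.93140465e+01, -1.17877921e-04,
        3.95944211e-03, -3.49386546e-06]), 'eef_pos': array([ 0.26199997, -0.62153106,  0.23025514]), 'tcp_rot': array([-0.69306839, -0.14068875,  0.69312648, -0.13942227]), 'contact_force': array([-0.77053476, -0.44299806, -0.05801009]), 'wrist_torque': array([-0.02426321, -0.0399135 , -0.03139772]), 'opening': 1.002956404997555}
```

View pics/top0.png

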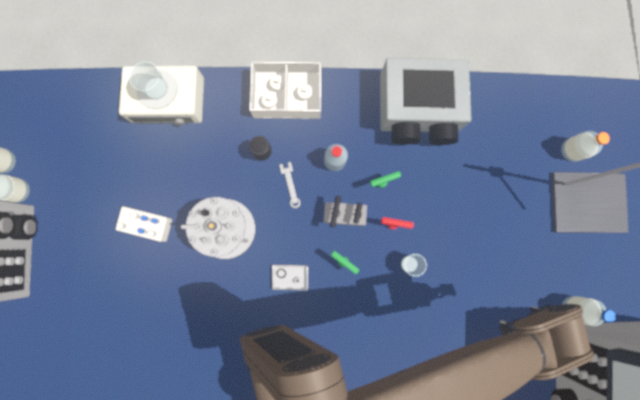

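View pics/side0.png

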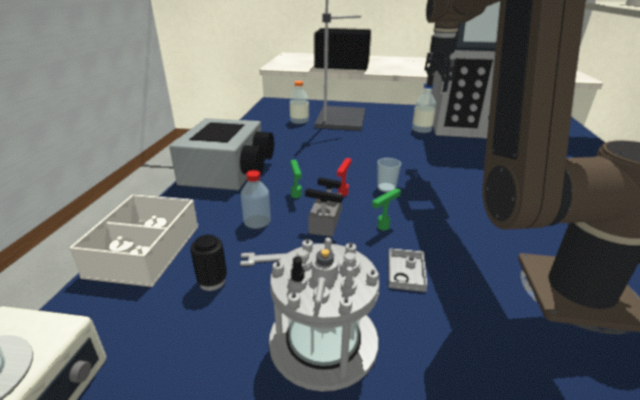

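View pics/wrist0.png

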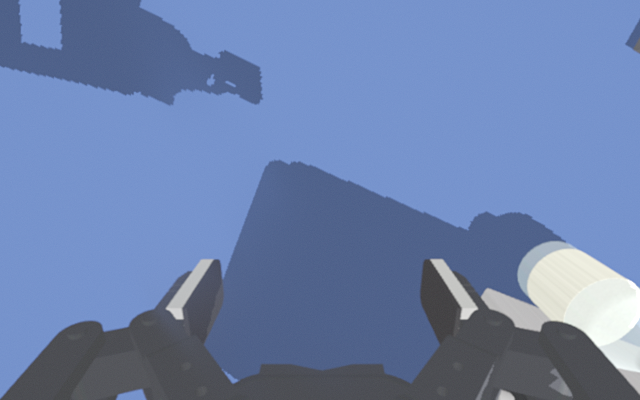

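Run:
```python
from h import *
d=cam('top'); im=cv2.cvtColor(d['img'],cv2.COLOR_RGB2BGR)
a=cv2.resize(im[180:270,170:270],(600,540),interpolation=cv2.INTER_CUBIC)
cv2.imwrite('pics/t_reac.png',a)
cv2.imwrite('pics/t_stand.png',cv2.resize(im[160:280,300:440],(700,600),interpolation=cv2.INTER_CUBIC))
s=cam('side'); im=cv2.cvtColor(s['img'],cv2.COLOR_RGB2BGR)
cv2.imwrite('pics/s_reac.png',cv2.resize(im[230:320,260:390],(780,540),interpolation=cv2.INTER_CUBIC))
cv2.imwrite('pics/s_stand.png',cv2.resize(im[150:250,270:410],(770,550),interpolation=cv2.INTER_CUBIC))
W=cloud(d)
def med(u,v): return px2w(d,u,v).round(3)
for p in [(345,205),(345,214),(345,222),(220,228),(212,226)]: print(p,med(*p))
```

```text
(345, 205) [ 0.576 -0.173  0.051]
(345, 214) [ 0.548 -0.173  0.049]
(345, 222) [ 0.523 -0.173  0.052]
(220, 228) [0.495 0.189 0.169]
(212, 226) [0.499 0.205 0.199]
```

View pics/t_reac.png

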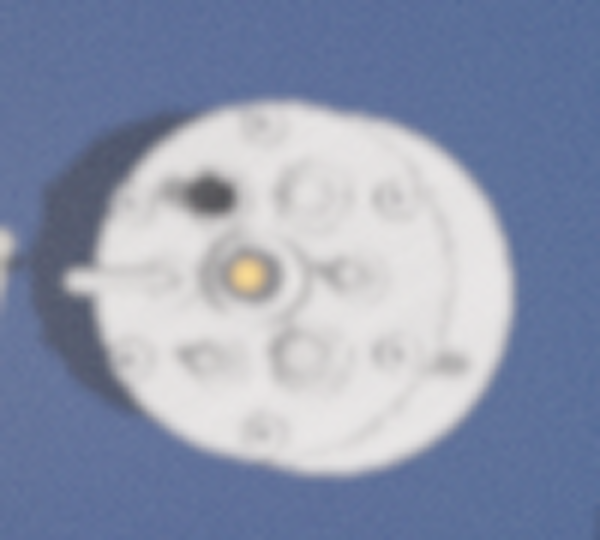

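View pics/t_stand.png

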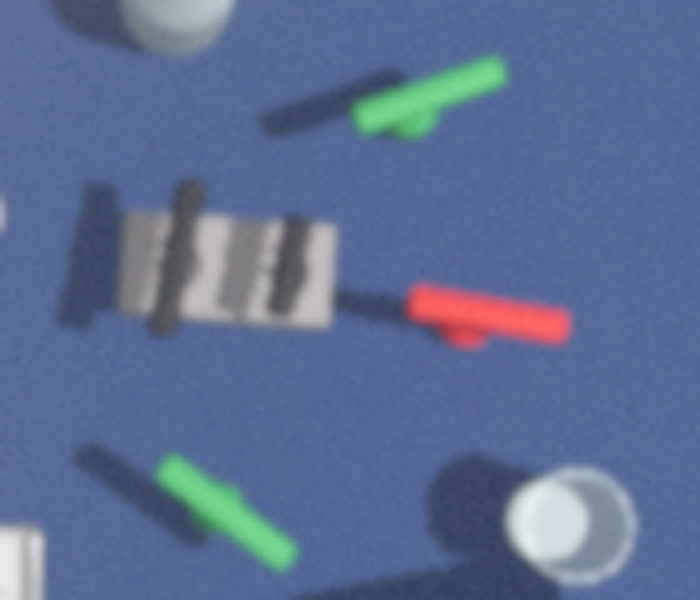

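View pics/s_reac.png

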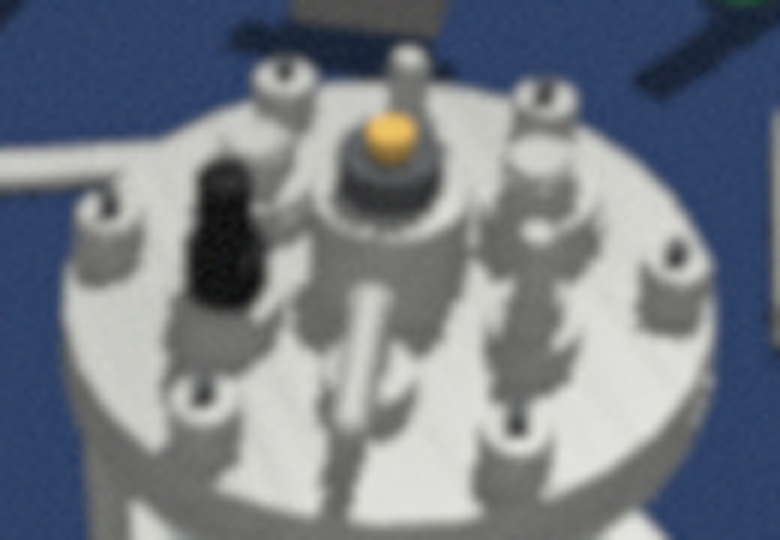

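View pics/s_stand.png

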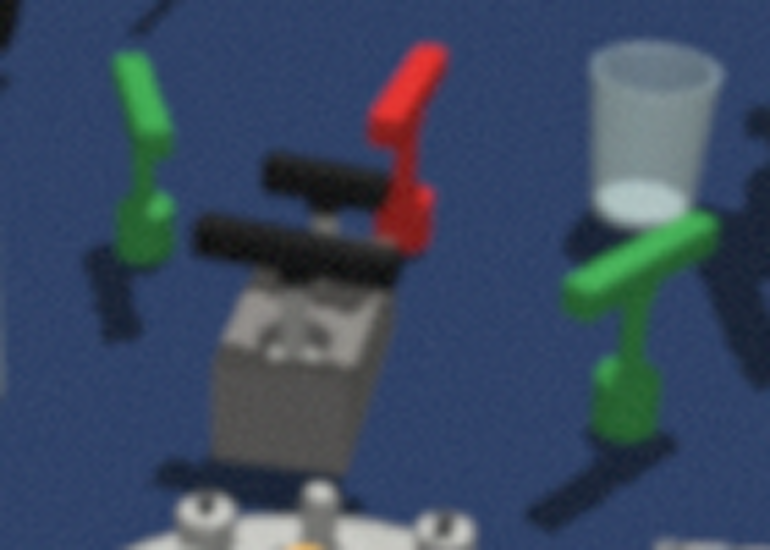

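Run:
```python
from h import *
d=cam('top'); W=cloud(d)
vv,uu=np.mgrid[0:400,0:640]
def reg(u0,u1,v0,v1,z0,z1):
    m=(uu>=u0)&(uu<=u1)&(vv>=v0)&(vv<=v1)&(W[...,2]>z0)&(W[...,2]<z1)
    return W[m]
for nm,r in dict(big=(326,347,192,230),small=(350,366,198,228)).items():
    P=reg(*r,0.08,0.13); c=P.mean(0); 
    U,S,V=np.linalg.svd(P[:,:2]-c[:2],full_matrices=False); ax=V[0]*np.sign(V[0][0])
    pr=(P[:,:2]-c[:2])@ax
    print(nm,len(P),c.round(4),np.median(P[:,2]).round(4),'ax',ax.round(3),np.degrees(np.arctan2(ax[1],ax[0])).round(1),'ext',pr.min().round(3),pr.max().round(3))
P=reg(318,372,195,232,0.04,0.06);print('stand',cv2.minAreaRect(P[:,:2].astype(np.float32)))
P=reg(180,262,190,262,0.143,0.156);print('plate',cv2.minAreaRect(P[:,:2].astype(np.float32)),cv2.minEnclosingCircle(P[:,:2].astype(np.float32)))
np.set_printoptions(linewidth=250)
print((W[204:248:1,195:245:1,2]*1000)[::2,::2].round(0))
for p in [(222,212),(220.3,238.7)]: print(px2w(d,*p,z=0.175))
```

```text
big 193 [ 0.551  -0.1399  0.1037] 0.1039 ax [ 0.981 -0.195] -11.3 ext -0.047 0.049
small 128 [ 0.5463 -0.2072  0.1031] 0.1035 ax [ 0.976 -0.22 ] -12.7 ext -0.03 0.032
stand ((0.5493394136428833, -0.17414115369319916), (0.13011929392814636, 0.0625515878200531), 86.18009948730469)
plate ((0.5007681846618652, 0.2071710228919983), (0.16458521783351898, 0.16804616153240204), 0.8416776061058044) ((0.5009178519248962, 0.20759625732898712), 0.08454619348049164)
[[ -2.  -0. 146. 149. 150. 150. 148. 147. 150. 150. 149. 154. 147. 149. 154. 151. 149. 154. 144. 149.  13.  10.   9.  15.  -1.]
 [ -1. 152. 151. 152. 149. 155. 152. 151. 149. 148. 148. 149. 154. 151. 152. 150. 155. 151. 147. 149. 150.  14.  12.  12.   8.]
 [150. 147. 147. 148. 150. 166. 149. 148. 152. 150. 147. 151. 164. 160. 160. 156. 152. 148. 145. 149. 151. 154.  12.  13.  13.]
 [150. 154. 154. 200. 202. 176. 174. 164. 148. 155. 152. 160. 176. 171. 174. 162. 158. 148. 150. 148. 151. 152. 151.  16.  10.]
 [152. 151. 152. 200. 197. 200. 177. 160. 162. 150. 151. 171. 172. 170. 177. 162. 161. 150. 147. 149. 166. 165. 157. 141.   6.]
 [
[... 1544 characters left out ...]
. 151. 155. 191. 186. 169. 162. 148. 151. 151. 182. 178. 180. 178. 173. 159. 154. 149. 154. 172. 166. 165. 148. 100.]
 [159. 155. 152. 149. 187. 185. 172. 158. 147. 150. 153. 178. 176. 176. 176. 166. 155. 151. 150. 154. 162. 163. 153. 134. 107.]
 [154. 146. 155. 151. 163. 171. 159. 160. 146. 149. 149. 169. 176. 173. 167. 163. 158. 153. 150. 148. 149. 147. 151.  14.  11.]
 [152. 153. 151. 152. 151. 150. 152. 145. 152. 150. 149. 149. 164. 170. 165. 161. 150. 151. 146. 148. 153. 150. 136.  17.  13.]
 [151. 148.  nan 149. 146. 152. 149. 148. 148. 148. 152. 151. 153. 151. 150. 151. 146. 152. 149. 152. 146. 136.  16.  15.  17.]]
[0.54015072 0.18322694 0.175     ]
[0.46483172 0.18589115 0.175     ]
```

Run:
```python
from h import *
from scipy.spatial.transform import Rotation as R
s=ctrl.get_state(); Rt=R.from_quat(s['tcp_rot']).as_matrix(); print(Rt.round(3)); p=s['eef_pos']
print('y heading',np.degrees(np.arctan2(Rt[1,1],Rt[0,1])))
d=cam('wrist'); T=np.linalg.inv(d['world_to_cam'])
print('cam in tool',(Rt.T@(T[:3,3]-p)).round(4)); print((Rt.T@T[:3,:3]).round(3))
```

```text
[[-0.     0.388 -0.922]
 [ 0.001 -0.922 -0.388]
 [-1.    -0.001 -0.   ]]
y heading -67.14893279315751
cam in tool [-0.1423 -0.0002 -0.0767]
[[ 0.     0.296 -0.955]
 [ 1.    -0.     0.   ]
 [-0.    -0.955 -0.296]]
```

```bash
cat >> h.py <<'E'
from scipy.spatial.transform import Rotation as R
def target_rot(h,axis=(0,0,1)):
    """tool x = -axis; y heading h deg projected"""
    a=np.array(axis,float); a/=np.linalg.norm(a); x=-a
    y=np.array([np.cos(np.radians(h)),np.sin(np.radians(h)),0]); y-=x*(x@y); y/=np.linalg.norm(y)
    return np.c_[x,y,np.cross(x,y)]
def plan(p,h,axis=(0,0,1)):
    s=ctrl.get_state(); R0=R.from_quat(s['tcp_rot']).as_matrix()
    t=R0.T@(np.array(p)-s['eef_pos']); dr=R.from_matrix(R0.T@target_rot(h,axis)).as_rotvec()
    print('travel',t.round(4).tolist(),'dr',dr.round(4).tolist())
def st():
    s=ctrl.get_state(); R0=R.from_quat(s['tcp_rot']).as_matrix()
    print('t',round(s['time'],2),'p',s['eef_pos'].round(4),'h',np.degrees(np.arctan2(R0[1,1],R0[0,1])).round(2),'up',(-R0[:,0]).round(4),'F',s['contact_force'].round(2),'M',s['wrist_torque'].round(3),'op',round(s['opening'],3),'q',s['qpos'].round(2))
    return s,R0
E
python3 - <<'E'
from h import *
plan([.5,-.3,.3],20); plan([.462,.186,.245],78.5)
E
```

```text
travel [-0.0689, -0.2043, -0.3442] dr [-1.5211, -0.0005, 0.0003]
travel [-0.0136, -0.6669, -0.4979] dr [-2.5421, -0.0007, 0.0001]
```

play_rows(
  claw=[0, 0, 0, 0, 0, 0, 0, 0, 0, 0, 0, 0, 0, 0, 0, 0, 0, 0, 0, 0],
  travel=[
    [-0.07, -0.2, -0.344],
    [-0.07, -0.2, -0.344],
    [-0.07, -0.2, -0.344],
    [-0.07, -0.2, -0.344],
    [-0.07, -0.2, -0.344],
    [-0.07, -0.2, -0.344],
    [-0.07, -0.2, -0.344],
    [-0.07, -0.2, -0.344],
    [-0.07, -0.667, -0.498],
    [-0.07, -0.667, -0.498],
    [-0.07, -0.667, -0.498],
    [-0.07, -0.667, -0.498],
    [-0.07, -0.667, -0.498],
    [-0.07, -0.667, -0.498],
    [-0.07, -0.667, -0.498],
    [-0.014, -0.667, -0.498],
    [-0.014, -0.667, -0.498],
    [-0.014, -0.667, -0.498],
    [-0.014, -0.667, -0.498],
    [-0.014, -0.667, -0.498],
  ],
  dr=[
    [-1.5, 0, 0],
    [-1.5, 0, 0],
    [-1.5, 0, 0],
    [-1.5, 0, 0],
    [-1.5, 0, 0],
    [-1.5, 0, 0],
    [-1.5, 0, 0],
    [-1.5, 0, 0],
    [-2.542, 0, 0],
    [-2.542, 0, 0],
    [-2.542, 0, 0],
    [-2.542, 0, 0],
    [-2.542, 0, 0],
    [-2.542, 0, 0],
    [-2.542, 0, 0],
    [-2.542, 0, 0],
    [-2.542, 0, 0],
    [-2.542, 0, 0],
    [-2.542, 0, 0],
    [-2.542, 0, 0],
  ],
)

```text
time: 2.35
eef_pos: [0.4613, 0.1872, 0.2447]
tcp_rot: [0.07, 0.704, -0.07, 0.703]
contact_force: [-0.1, 0.8, 0.8]
opening: 1.001
```

Run:
```python
from h import *
st()
d=cam('wrist','w1')
```

```text
t 2.35 p [0.4613 0.1872 0.2447] h 78.67 up [1.5e-03 1.0e-04 1.0e+00] F [-0.09  0.76  0.78] M [-0.006 -0.034  0.063] op 1.001 q [ 0.18 -0.12  1.99  0.    1.28 -1.19]
```

View pics/w1.png

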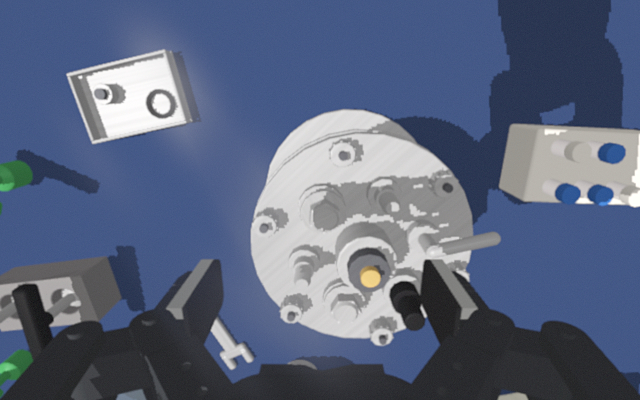

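Run:
```python
from h import *
d=cam('wrist'); im=cv2.cvtColor(d['img'],cv2.COLOR_RGB2BGR)
cv2.imwrite('pics/w1c.png',cv2.resize(im[170:240,280:370],(792,616)[:2] if 0 else (765,595),interpolation=cv2.INTER_CUBIC))
cv2.imwrite('pics/w1h.png',cv2.resize(im[270:340,300:390],(765,595),interpolation=cv2.INTER_CUBIC))
W=cloud(d); np.set_printoptions(linewidth=250)
print((W[180:236:2,296:352:2,2]*1000).round(0))
for p in [(322,207),(345,305)]: print(px2w(d,*p).round(4))
```

```text
[[150. 150. 149. 150. 150. 150. 150. 148. 150. 150. 149. 150. 150. 150. 150. 149. 151. 150. 150. 149. 150. 149. 150. 150. 149. 151. 149. 149.]
 [149. 150. 149. 149. 149. 149. 150. 150. 151. 148. 151. 153. 153. 153. 155. 154. 153. 149. 149. 149. 150. 150. 149. 149. 149. 150. 150. 148.]
 [150. 148. 151. 150. 151. 150. 150. 151. 153. 155. 158. 157. 158. 158. 156. 157. 157. 157. 153. 152. 150. 150. 150. 150. 150. 150. 149. 151.]
 [150. 151. 149. 149. 149. 149. 152. 156. 158. 156. 157. 159. 157. 157. 157. 157. 157. 158. 158. 156. 155. 151. 149. 151. 150. 150. 150. 150.]
 [149. 150. 149. 150. 149. 155. 157. 158. 158. 159. 157. 158. 163. 164. 165. 163. 163. 157. 158. 158. 158. 154. 150. 150. 150. 149. 150. 149.]
 [151. 150. 149. 150. 152. 157. 158. 158. 158. 164. 165. 165. 165. 167. 166. 166. 165. 165. 163. 164. 158. 157. 154. 150. 150. 149. 149. 149.]
 [149. 149. 149. 149. 158. 158. 158. 158. 165. 166. 166. 166. 166. 166. 165. 165. 165. 165. 165. 165. 165. 161. 157. 153. 151. 151. 150. 150.]
 [149. 151. 149. 155. 158. 158. 163. 166. 166. 166. 166. 167. 166. 165. 166. 167. 165. 164. 165. 16
[... 2250 characters left out ...]
 178. 177. 176. 176. 175. 176. 177. 174. 163. 149. 150. 150. 149. 153. 156. 158.]
 [150. 149. 150. 150. 149. 151. 149. 149. 150. 165. 165. 164. 174. 175. 176. 176. 176. 175. 163. 163. 149. 149. 150. 150. 155. 158. 158. 161.]
 [149. 149. 150. 150. 150. 149. 149. 149. 149. 150. 150. 163. 163. 164. 174. 174. 163. 150. 150. 149. 150. 149. 150. 153. 158. 161. 162. 163.]
 [150. 149. 150. 151. 150. 150. 150. 150. 149. 150. 150. 149. 149. 150. 150. 150. 150. 149. 150. 149. 150. 149. 152. 156. 160. 164. 166. 166.]
 [151. 151. 149. 149. 150. 149. 150. 150. 150. 150. 149. 150. 150. 149. 149. 150. 150. 149. 149. 149. 150. 150. 155. 159. 163. 167. 169. 170.]]
[0.4586 0.1882 0.1768]
[0.5371 0.1896 0.1733]
```

View pics/w1c.png

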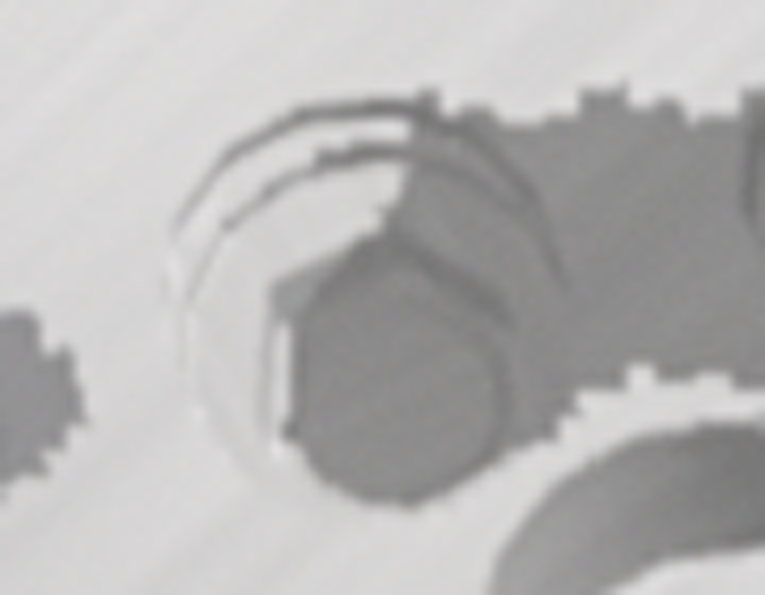

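View pics/w1h.png

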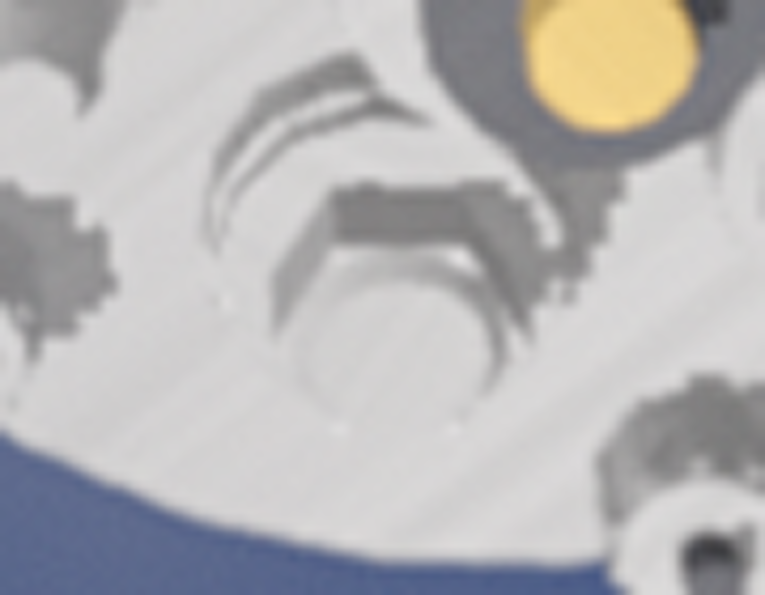

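```bash
cat > fit.py <<'E'
from h import *
from scipy.optimize import least_squares
def frames(n=8):
    Ws=[];
    for i in range(n):
        d=vision.read_camera('wrist'); Ws.append(cloud(d))
    return d,Ws
def fit(Ws,c0=(0.462,0.187),verbose=True):
    P=np.concatenate([W.reshape(-1,3) for W in Ws]); P=P[np.isfinite(P).all(1)]
    P=P[np.hypot(P[:,0]-c0[0],P[:,1]-c0[1])<0.030]; 
    zp=np.median(P[(P[:,2]>.145)&(P[:,2]<.154)][:,2]); print('plate z',zp,'n',len(P))
    # signed distance of the union: boss cyl r17 z<158, collar, hex(chamfer ignored)
    def sdcyl(q,r,z0,z1):
        dr=np.hypot(q[:,0],q[:,1])-r; dz=np.maximum(z0-q[:,2],q[:,2]-z1)
        return np.minimum(np.maximum(dr,dz),0)+np.hypot(np.maximum(dr,0),np.maximum(dz,0))
    def sd(p,P):
        x,y,tx,ty,h,psi,zb=p
        B=P-[x,y,zb]
        dB=sdcyl(B,.017,-.05,.008)
        dP=P[:,2]-zb
        a=np.array([tx,ty,1.]);a/=np.linalg.norm(a)
        # frame
        Rt=target_rot(0,a); ex=Rt[:,1]; ey=np.cross(a,ex)
        piv=np.array([x,y,zb+.008+h-.0135])
        q=P-piv; q=np.c_[q@ex,q@ey,q@a-.0135]
        dC=sdcyl(q,.016,-.004,0)
        fl=-1e9
        for k in range(6):
            t=psi+k*np.pi/3; fl=np.maximum(fl,q[:,0]*np.cos(t)+q[:,1]*np.sin(t)-.0095)
        rr=np.hypot(q[:,0],q[:,1])
        ch=(rr-.0095+ (q[:,2]-.0125))/np.sqrt(2)*1.0   # 45deg guess
        dz=q[:,2]-.0125
        dH=np.maximum(fl,np.maximum(dz,-.002-q[:,2]))
        return np.minimum(np.minimum(dB,dP),np.minimum(dC,dH))
    best=None
    for psi0 in np.radians([0,15,30,45]):
        r=least_squares(sd,[c0[0],c0[1],0,0.05,.0075,psi0,zp],args=(P,),loss='soft_l1',f_scale=.0007,x_scale=[.001,.001,.02,.02,.001,.1,.001],diff_step=None)
        psi=np.degrees(r.x[5])%60
        print('cost',r.cost*1e6,'xy',r.x[:2].round(5),'tilt',r.x[2:4].round(4),'h',r.x[4].round(5),'flat hdg',psi.round(2),'zb',r.x[6].round(5))
        if best is None or r.cost<best.cost: best=r
    return best.x
E
python3 - <<'E'
from fit import *
d,Ws=frames(8); np.save('W1.npy',np.array(Ws))
fit(Ws)
E
```

```text
plate z 0.14965694010880493 n 103592
cost 346325.26982797106 xy [0.4342 0.1843] tilt [1.5476 0.8742] h 0.17525 flat hdg 30.09 zb 0.15056
cost 346323.7734163866 xy [0.43411 0.18429] tilt [1.5845 0.891 ] h 0.1754 flat hdg 30.91 zb 0.15056
cost 320061.0699335205 xy [0.44169 0.19151] tilt [ 1.5368 -0.3005] h 0.17874 flat hdg 7.59 zb 0.15047
cost 320061.12957106036 xy [0.44169 0.19151] tilt [ 1.5415 -0.3009] h 0.17875 flat hdg 7.43 zb 0.15047
```

```bash
python3 - <<'E'
s=open('fit.py').read()
s=s.replace("<0.030]; ","<0.026]; P=P[(P[:,2]>.144)&(P[:,2]<.182)]; P=P[::3]")
s=s.replace("diff_step=None","bounds=([c0[0]-.01,c0[1]-.01,-.25,-.25,.0055,-2,.14],[c0[0]+.01,c0[1]+.01,.25,.25,.0095,3,.16])")
s=s.replace("cost',r.cost*1e6","rms mm',np.sqrt(2*r.cost/len(P))*1e3")
open('fit.py','w').write(s)
E
python3 - <<'E'
from fit import *
Ws=np.load('W1.npy')
p=fit(Ws,(.461,.188))
E
```

```text
plate z 0.1496730316199453 n 10151
rms mm 0.5228767229988375 xy [0.46458 0.18734] tilt [0.0755 0.0811] h 0.00705 flat hdg 13.65 zb 0.14964
rms mm 0.5228603143110362 xy [0.46457 0.18735] tilt [0.0755 0.0812] h 0.00705 flat hdg 14.5 zb 0.14964
rms mm 0.5228604213043354 xy [0.46457 0.18734] tilt [0.0756 0.0813] h 0.00705 flat hdg 14.5 zb 0.14964
rms mm 0.5228604213043354 xy [0.46457 0.18734] tilt [0.0756 0.0813] h 0.00705 flat hdg 14.5 zb 0.14964
```

```bash
cat >> fit.py <<'E'
def wire(d,p,name,box,scale):
    x,y,tx,ty,h,psi,zb=p
    a=np.array([tx,ty,1.]);a/=np.linalg.norm(a); Rt=target_rot(0,a); ex=Rt[:,1]; ey=np.cross(a,ex)
    col=np.array([x,y,zb+.008+h-.0135])+a*.0135
    t=np.linspace(0,2*np.pi,60)
    Lp=[]
    Lp.append(np.c_[x+.017*np.cos(t),y+.017*np.sin(t),np.full(60,zb+.008)])
    Lp.append(col+.016*(np.cos(t)[:,None]*ex+np.sin(t)[:,None]*ey))
    k=psi+np.pi/6+np.arange(7)*np.pi/3; rc=.0095/np.cos(np.pi/6)
    hx=rc*(np.cos(k)[:,None]*ex+np.sin(k)[:,None]*ey)
    Lp.append(col+hx); Lp.append(col+hx+.0125*a)
    u0,u1,v0,v1=box
    im=cv2.cvtColor(d['img'],cv2.COLOR_RGB2BGR)[v0:v1,u0:u1]; im=cv2.resize(im,None,fx=scale,fy=scale,interpolation=cv2.INTER_CUBIC)
    cs=[(0,255,0),(255,0,0),(0,0,255),(0,200,255)]
    for L,c in zip(Lp,cs):
        q=(w2px(d,L)-[u0,v0]+.5)*scale-.5
        cv2.polylines(im,[q.round().astype(int)],False,c,1)
    cv2.imwrite('pics/'+name+'.png',im)
E
python3 - <<'E'
from fit import *
d=cam('wrist'); wire(d,[.46457,.18735,.0756,.0813,.00705,np.radians(14.5),.14964],'wf1',(280,370,170,240),8)
E
```

```text
(no output)
```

View pics/wf1.png

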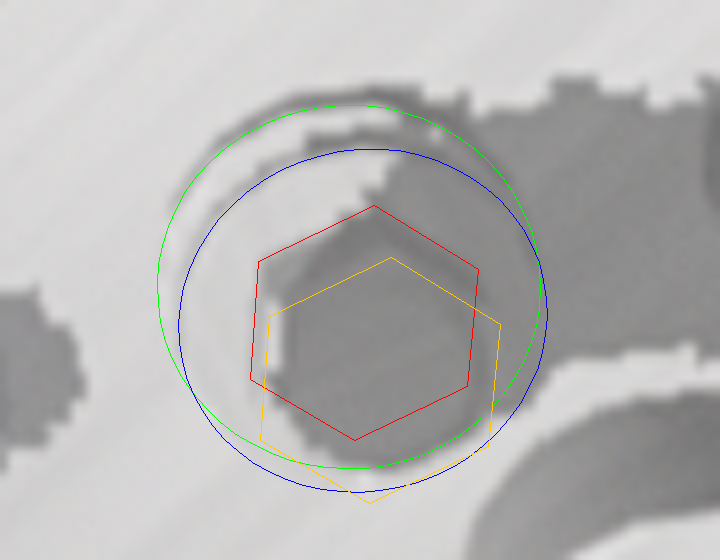

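Run:
```python
from fit import *
Ws=np.load('W1.npy'); W=np.nanmean(Ws,0); 
P=W.reshape(-1,3);P=P[np.isfinite(P).all(1)]
c=np.array([.4646,.1875])
P=P[(np.hypot(*(P[:,:2]-c).T)<.026)&(P[:,2]>.144)&(P[:,2]<.182)]
def plane(Q,n,it=30):
    a=n
    w=np.ones(len(Q),bool)
    for i in range(it):
        A=np.c_[Q[w,:2]-c,np.ones(w.sum())]; s=np.linalg.lstsq(A,Q[w,2],rcond=None)[0]
        r=Q[:,2]-np.c_[Q[:,:2]-c,np.ones(len(Q))]@s; w=abs(r)<.0012
    return s,w
Q=P[(P[:,2]>.1615)&(P[:,2]<.1685)]
s,w=plane(Q,0);print('collar slope',-s[:2],'z',s[2],w.sum())
Q2=P[(P[:,2]>.1735)]
s2,w2=plane(Q2,0);print('top',-s2[:2],s2[2],w2.sum(), 'centroid',Q2[w2].mean(0))
Q3=P[(P[:,2]>.1565)&(P[:,2]<.159)];print('boss',len(Q3),Q3[:,2].mean())
```

```text
collar slope [0.06566403 0.08139765] z 0.16482248023074358 683
top [0.05636351 0.08244593] 0.1772082598564425 524 centroid [0.4664032  0.18994468 0.17690507]
boss 235 0.1575406201134169
```

```bash
python3 - <<'E'
s=open('fit.py').read()
s=s.replace("dH=np.maximum(fl,np","ch=(rr-.009)*.6+dz*.8\n        dH=np.maximum(np.maximum(fl,ch),np")
open('fit.py','w').write(s)
E
python3 - <<'E'
from fit import *
Ws=np.load('W1.npy')
p=fit(Ws,(.461,.188))
P=np.nanmean(Ws,0).reshape(-1,3);P=P[np.isfinite(P).all(1)]
# side face heading
a=np.array([.0635,.0815,1]);a/=np.linalg.norm(a);Rt=target_rot(0,a);ex=Rt[:,1];ey=np.cross(a,ex)
for c in ([.4648,.1878],[.4646,.1874]):
    q=P-[*c,.1515]; q=np.c_[q@ex,q@ey,q@a-.0135]
    m=(q[:,2]>.002)&(q[:,2]<.0105)&(np.hypot(q[:,0],q[:,1])<.0125)
    q=q[m]; ang=np.degrees(np.arctan2(q[:,1],q[:,0])); 
    print(len(q)); o=np.argsort(ang)
    for i in o[::3]: print(round(ang[i]),round(np.hypot(*q[i,:2])*1e3,1),end='; ')
    print()
    best=[(np.median(np.abs(np.max([q[:,0]*np.cos(t+k*np.pi/3)+q[:,1]*np.sin(t+k*np.pi/3) for k in range(6)],0)-.0095)),np.degrees(t)) for t in np.radians(np.arange(0,60,1))]
    print(sorted(best)[:6])
E
```

```text
plate z 0.1496730316199453 n 10151
rms mm 0.5221112525934217 xy [0.46457 0.18734] tilt [0.0758 0.0808] h 0.00705 flat hdg 13.7 zb 0.14964
rms mm 0.5221093567129281 xy [0.46457 0.18734] tilt [0.0755 0.0812] h 0.00705 flat hdg 14.43 zb 0.14964
rms mm 0.5221092913555108 xy [0.46457 0.18734] tilt [0.0755 0.0812] h 0.00705 flat hdg 14.43 zb 0.14964
rms mm 0.5221112525932396 xy [0.46457 0.18734] tilt [0.0758 0.0808] h 0.00705 flat hdg 13.7 zb 0.14964
261
-180 9.4; -178 10.0; -177 9.9; -175 8.8; -173 9.9; -171 9.8; -168 9.8; -166 9.8; -164 9.6; -162 9.2; -160 9.9; -158 9.9; -155 9.9; -154 10.1; -152 10.2; -150 10.1; -148 10.2; -146 10.4; -145 10.4; -144 10.5; -142 10.7; -140 10.9; -139 9.8; -137 11.2; -136 10.1; -134 11.2; -131 10.4; -127 10.0; -123 10.4; -118 10.1; -114 10.0; -108 9.9; -103 9.8; -98 10.1; -92 10.3; -89 10.0; -85 10.2; -81 10.9; -77 10.0; -72 10.4; -66 9.6; -57 12.1; -44 11.2; -31 10.4; -25 10.0; -14 9.7; -1 8.9; 19 11.3; 34 11.6; 41 8.9; 46 10.3; 51 11.4; 60 8.8; 78 9.1; 87 10.8; 98 9.4; 104 10.4; 107 10.3; 110 10.1; 111 8.8; 115 9.9; 117 9.5; 119 9.0; 122 9.6; 126 9.1; 12
[... 1067 characters left out ...]
9; 60 9.2; 77 9.5; 86 11.2; 96 9.8; 102 10.7; 105 10.7; 108 10.5; 109 10.2; 113 10.2; 115 9.8; 117 9.3; 120 9.8; 123 9.3; 125 9.5; 128 9.6; 133 9.6; 136 9.4; 141 9.5; 144 9.5; 148 9.7; 150 9.9; 153 9.3; 156 10.1; 158 10.3; 161 10.5; 161 9.2; 164 10.8; 165 9.1; 167 10.9; 169 10.6; 169 9.1; 172 10.3; 173 9.7; 175 10.1; 177 9.6; 178 8.6; 
[(np.float64(0.00013428914103111485), np.float64(14.999999999999998)), (np.float64(0.00014254903975456385), np.float64(14.0)), (np.float64(0.00017521662799245552), np.float64(16.0)), (np.float64(0.00018379261397079728), np.float64(13.0)), (np.float64(0.0002179080978900157), np.float64(12.000000000000002)), (np.float64(0.0002220521499958208), np.float64(17.0))]
```

Run:
```python
from h import *
plan([.551,-.140,.20],78.6)
```

```text
travel [0.0454, -0.3013, 0.1522] dr [-0.0027, 0.0001, -0.0006]
```

play_rows(
  claw=[120, 120, 120, 120, 120, 120, 120, 120, 120, 120, 120],
  travel=[
    [0, -0.04, 0.02],
    [0, -0.09, 0.04],
    [0, -0.13, 0.06],
    [0, -0.17, 0.09],
    [0, -0.22, 0.12],
    [0, -0.27, 0.14],
    [0.02, -0.301, 0.152],
    [0.045, -0.301, 0.152],
    [0.045, -0.301, 0.152],
    [0.045, -0.301, 0.152],
    [0.045, -0.301, 0.152],
  ],
  dr=[
    [0, 0, 0],
    [0, 0, 0],
    [0, 0, 0],
    [0, 0, 0],
    [0, 0, 0],
    [0, 0, 0],
    [0, 0, 0],
    [0, 0, 0],
    [0, 0, 0],
    [0, 0, 0],
    [0, 0, 0],
  ],
  force=50,
)

```text
time: 4.0
eef_pos: [0.5515, -0.1391, 0.202]
tcp_rot: [0.071, 0.703, -0.071, 0.704]
contact_force: [0.5, 0.9, 0.1]
opening: 0.534
```

Run:
```python
from h import *
st()
d=cam('wrist','w2'); W=cloud(d)
P=W.reshape(-1,3); P=P[np.isfinite(P).all(1)]
for n,(cx,cy) in dict(big=(.551,-.14),small=(.546,-.207)).items():
    Q=P[(np.hypot(P[:,0]-cx,P[:,1]-cy)<.055)&(P[:,2]>.0995)&(P[:,2]<.108)]
    r=cv2.minAreaRect(Q[:,:2].astype(np.float32)); c=Q.mean(0); V=np.linalg.svd(Q[:,:2]-c[:2],full_matrices=False)[2][0]; V*=np.sign(V[0])
    print(n,len(Q),c.round(4),np.median(Q[:,2]).round(4),r,np.degrees(np.arctan2(V[1],V[0])).round(2))
Q=P[(np.hypot(P[:,0]-.55,P[:,1]+.174)<.09)&(P[:,2]>.045)&(P[:,2]<.054)]
print(cv2.minAreaRect(Q[:,:2].astype(np.float32)))
```

```text
t 4.0 p [ 0.5515 -0.1391  0.202 ] h 78.52 up [-2.4e-03  3.0e-04  1.0e+00] F [0.51 0.91 0.08] M [ 0.048  0.007 -0.016] op 0.534 q [-0.43  0.08  1.87  0.    1.19 -1.8 ]
big 2908 [ 0.5509 -0.1364  0.1031] 0.1033 ((0.549422562122345, -0.16109095513820648), (0.06781193614006042, 0.09497731178998947), 79.26521301269531) -11.32
small 1792 [ 0.5484 -0.2034  0.103 ] 0.1032 ((0.5497038960456848, -0.20442639291286469), (0.01824003830552101, 0.061302635818719864), 77.55484771728516) -12.05
((0.5524486303329468, -0.17098252475261688), (0.1308436095714569, 0.06283168494701385), 86.4443130493164)
```

View pics/w2.png

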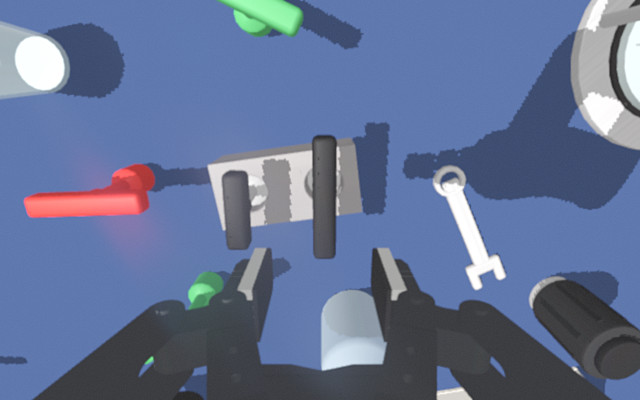

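Run:
```python
from h import *
d=cam('wrist'); W=cloud(d)
P=W.reshape(-1,3); P=P[np.isfinite(P).all(1)]
ax=np.array([np.cos(np.radians(-11.4)),np.sin(np.radians(-11.4))]); n=np.array([-ax[1],ax[0]])
Q=P[(abs((P[:,:2]-[.551,-.138])@n)<.02)&(abs((P[:,:2]-[.551,-.138])@ax)<.06)&(P[:,2]>.0995)&(P[:,2]<.108)]
V=np.linalg.svd(Q[:,:2]-Q[:,:2].mean(0),full_matrices=False)[2][0]; V*=np.sign(V[0])
print(len(Q),Q.mean(0),cv2.minAreaRect(Q[:,:2].astype(np.float32)),np.degrees(np.arctan2(V[1],V[0])))
# socket top / shank
```

```text
2873 [ 0.55103006 -0.13602903  0.10310562] ((0.5541604161262512, -0.13662126660346985), (0.017930587753653526, 0.09490383416414261), 78.34136199951172) -11.30927287601607
```

Run:
```python
from h import *
plan([.5525,-.1383,.077],78.7)
```

```text
travel [0.1253, 0.0009, 0.0003] dr [-0.0029, 0.0031, 0.0001]
```

play_rows(
  claw=[120, 120, 120, 120, 120, 160, 180, 180, 180],
  travel=[
    [0.03, 0.001, 0],
    [0.06, 0.001, 0],
    [0.09, 0.001, 0],
    [0.11, 0.001, 0],
    [0.125, 0.001, 0],
    [0.125, 0.001, 0],
    [0.125, 0.001, 0],
    [0.125, 0.001, 0],
    [0.125, 0.001, 0],
  ],
  dr=[
    [-0.003, 0.003, 0],
    [-0.003, 0.003, 0],
    [-0.003, 0.003, 0],
    [-0.003, 0.003, 0],
    [-0.003, 0.003, 0],
    [-0.003, 0.003, 0],
    [-0.003, 0.003, 0],
    [-0.003, 0.003, 0],
    [-0.003, 0.003, 0],
  ],
)

```text
time: 5.0
eef_pos: [0.5533, -0.1385, 0.0789]
tcp_rot: [0.069, 0.703, -0.07, 0.705]
contact_force: [-0.1, -0.7, -0.0]
opening: 0.298
```

Run:
```python
from h import *
st()
d=cam('wrist','w3')
im=cv2.cvtColor(d['img'],cv2.COLOR_RGB2BGR)[200:400,220:440]
cv2.imwrite('pics/w3c.png',cv2.resize(im,(660,600),interpolation=cv2.INTER_CUBIC))
```

```text
t 5.0 p [ 0.5533 -0.1385  0.0789] h 78.71 up [-0.0027  0.0013  1.    ] F [-0.13 -0.7  -0.  ] M [-0.022 -0.019 -0.001] op 0.298 q [-0.42  0.23  1.95 -0.    0.96 -1.8 ]
```

View pics/w3c.png

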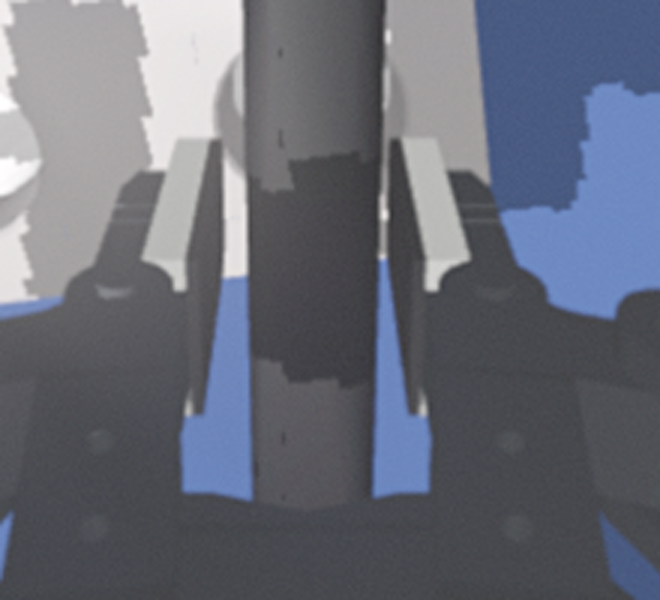

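play_rows(
  claw=[180, 180, 215, 235, 235, 235],
  travel=[
    [0.004, 0.0015, 0],
    [0.004, 0.0015, 0],
    [0.004, 0.0015, 0],
    [0.004, 0.0015, 0],
    [0.004, 0.0015, 0],
    [0.004, 0.0015, 0],
  ],
  dr=[
    [0, 0, 0],
    [0, 0, 0],
    [0, 0, 0],
    [0, 0, 0],
    [0, 0, 0],
    [0, 0, 0],
  ],
  force=55,
)

```text
time: 5.65
eef_pos: [0.5534, -0.1371, 0.0747]
tcp_rot: [0.069, 0.703, -0.07, 0.705]
contact_force: [-0.1, -0.2, 1.0]
opening: 0.206
```

Run:
```python
from h import *
st()
d=cam('wrist','w4')
im=cv2.cvtColor(d['img'],cv2.COLOR_RGB2BGR)[200:400,220:440]
cv2.imwrite('pics/w4c.png',cv2.resize(im,(660,600),interpolation=cv2.INTER_CUBIC))
```

```text
t 5.65 p [ 0.5534 -0.1371  0.0747] h 78.71 up [-0.0023  0.0012  1.    ] F [-0.1  -0.24  1.03] M [-0.031 -0.01  -0.025] op 0.206 q [-0.42  0.24  1.95 -0.    0.95 -1.79]
```

View pics/w4c.png

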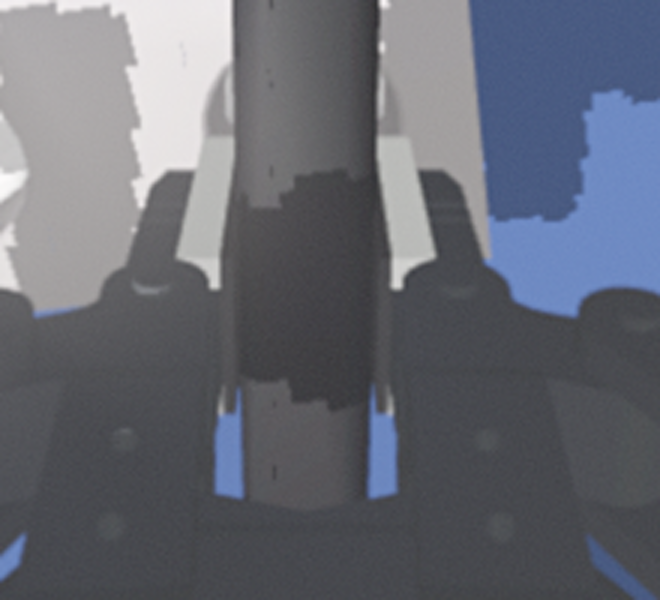

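play_rows(
  claw=[255, 255, 255, 255, 255, 255, 255, 255, 255, 255, 255, 255],
  travel=[
    [0, 0, 0],
    [0, 0, 0],
    [-0.01, 0, 0],
    [-0.03, 0, 0],
    [-0.05, 0, 0],
    [-0.08, 0, 0],
    [-0.12, 0, 0],
    [-0.16, 0, 0],
    [-0.2, 0, 0],
    [-0.215, 0, 0],
    [-0.215, 0, 0],
    [-0.215, 0, 0],
  ],
  dr=[
    [0, 0, 0],
    [0, 0, 0],
    [0, 0, 0],
    [0, 0, 0],
    [0, 0, 0],
    [0, 0, 0],
    [0, 0, 0],
    [0, 0, 0],
    [0, 0, 0],
    [0, 0, 0],
    [0, 0, 0],
    [0, 0, 0],
  ],
  force=55,
)

```text
time: 6.9
eef_pos: [0.5519, -0.1364, 0.2873]
tcp_rot: [0.07, 0.704, -0.069, 0.703]
contact_force: [0.1, 0.3, -3.4]
opening: 0.203
```

Run:
```python
from h import *
s,R0=st()
d=cam('wrist','w5'); W=cloud(d)
im=cv2.cvtColor(d['img'],cv2.COLOR_RGB2BGR)
T=(W.reshape(-1,3)-s['eef_pos'])@R0   # in tool frame
T=T.reshape(400,640,3)
np.save('T5.npy',T)
```

```text
t 6.9 p [ 0.5519 -0.1364  0.2873] h 78.7 up [ 1.e-03 -4.e-04  1.e+00] F [ 0.14  0.27 -3.4 ] M [-0.053  0.021 -0.038] op 0.203 q [-0.42  0.01  1.78 -0.    1.35 -1.79]
```

View pics/w5.png

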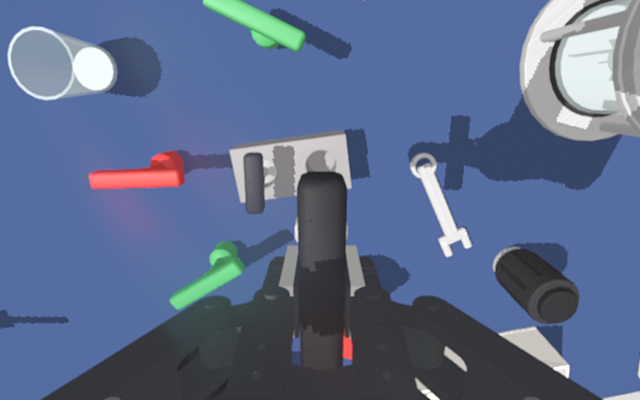

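Run:
```python
import numpy as np,cv2
T=np.load('T5.npy')
Q=T.reshape(-1,3); Q=Q[np.isfinite(Q).all(1)]
B=Q[(Q[:,0]>-.034)&(Q[:,0]<-.022)&(abs(Q[:,1])<.015)&(abs(Q[:,2])<.06)]
print('bar',len(B),B.mean(0).round(4),'x',np.percentile(B[:,0],[5,50,95]).round(4),'y',np.percentile(B[:,1],[1,50,99]).round(4),'z',np.percentile(B[:,2],[.3,50,99.7]).round(4))
S=Q[(Q[:,0]>.0)&(Q[:,0]<.075)&(abs(Q[:,1])<.022)&(abs(Q[:,2])<.03)]
print('sock',len(S)); 
for x0 in np.arange(0,.075,.005):
    m=S[(S[:,0]>=x0)&(S[:,0]<x0+.005)]
    if len(m): print(x0.round(3),len(m),m[:,1].min().round(4),m[:,1].max().round(4),m[:,2].min().round(4),m[:,2].max().round(4))
c=(abs(B[:,2]+.02)<.02); p=np.polyfit(B[c,2],B[c,0],1);print('bar pitch',p)
```

```text
bar 9517 [-0.0285  0.0009 -0.0106] x [-0.03   -0.0287 -0.0257] y [-0.0121  0.0008  0.0128] z [-0.0466 -0.0106  0.034 ]
sock 81
0.035 72 -0.0143 0.0157 -0.0039 0.0066
0.04 7 -0.0143 0.0157 -0.0038 -0.0001
0.045 2 -0.0143 -0.014 -0.0031 -0.0027
bar pitch [-0.00504428 -0.02868775]
```

Run:
```python
from h import *
plan([.475,.149,.282],105)
```

```text
travel [0.0048, 0.2647, -0.1309] dr [-0.4589, -0.0029, -0.0013]
```

play_rows(
  claw=[255, 255, 255, 255, 255, 255, 255, 255, 255, 255, 255, 255],
  travel=[
    [0, 0.03, -0.02],
    [0, 0.07, -0.035],
    [0, 0.11, -0.055],
    [0, 0.15, -0.075],
    [0, 0.19, -0.095],
    [0, 0.23, -0.115],
    [0.005, 0.255, -0.128],
    [0.005, 0.265, -0.131],
    [0.005, 0.265, -0.131],
    [0.005, 0.265, -0.131],
    [0.005, 0.265, -0.131],
    [0.005, 0.265, -0.131],
  ],
  dr=[
    [-0.08, 0, 0],
    [-0.16, 0, 0],
    [-0.24, 0, 0],
    [-0.32, 0, 0],
    [-0.4, 0, 0],
    [-0.459, -0.003, -0.001],
    [-0.459, -0.003, -0.001],
    [-0.459, -0.003, -0.001],
    [-0.459, -0.003, -0.001],
    [-0.459, -0.003, -0.001],
    [-0.459, -0.003, -0.001],
    [-0.459, -0.003, -0.001],
  ],
)

```text
time: 8.15
eef_pos: [0.4755, 0.1482, 0.2817]
tcp_rot: [-0.092, 0.701, 0.092, 0.701]
contact_force: [0.3, -0.6, -2.4]
opening: 0.201
```

Run:
```python
from fit import *
s,R0=st()
d,Ws=frames(6); np.save('W6.npy',np.array(Ws))
cv2.imwrite('pics/w6.png',cv2.cvtColor(d['img'],cv2.COLOR_RGB2BGR))
W=np.nanmean(Ws,0)
p=fit(Ws,(.4645,.1875)); wire(d,p,'wf6',(*[int(w2px(d,[[.465,.188,.165]])[0,0])+k for k in (-45,45)],*[int(w2px(d,[[.465,.188,.165]])[0,1])+k for k in (-35,35)]),8)
P=W.reshape(-1,3);P=P[np.isfinite(P).all(1)]
c=p[:2]
P2=P[(np.hypot(*(P[:,:2]-c).T)<.026)&(P[:,2]>.144)&(P[:,2]<.182)]
for lo,hi in ((.1615,.1685),(.1735,.182)):
    Q=P2[(P2[:,2]>lo)&(P2[:,2]<hi)]; w=np.ones(len(Q),bool)
    for i in range(20):
        A=np.c_[Q[:,:2]-c,np.ones(len(Q))]; k=np.linalg.lstsq(A[w],Q[w,2],rcond=None)[0]; w=abs(Q[:,2]-A@k)<.0012
    print(-k[:2],k[2],w.sum(),Q[w].mean(0))
Q=(P-s['eef_pos'])@R0
B=Q[(Q[:,0]>-.034)&(Q[:,0]<-.022)&(abs(Q[:,1])<.015)&(abs(Q[:,2])<.06)]
print('bar',len(B),B.mean(0).round(4),'z',np.percentile(B[:,2],[.3,99.7]).round(4),'y',np.percentile(B[:,1],[1,99]).round(4))
S=Q[(Q[:,0]>.02)&(Q[:,0]<.075)&(abs(Q[:,1])<.022)&(abs(Q[:,2])<.03)]
print('sock',len(S),S.min(0),S.max(0))
```

```text
t 8.15 p [0.4755 0.1482 0.2817] h 104.89 up [-0. -0.  1.] F [ 0.28 -0.62 -2.39] M [-0.034  0.016 -0.031] op 0.201 q [ 0.1  -0.15  1.94  0.    1.35 -1.73]
plate z 0.14968002049602663 n 6028
rms mm 1.098411891458883 xy [0.4654  0.18773] tilt [0.0719 0.0829] h 0.00705 flat hdg 3.63 zb 0.14968
rms mm 1.0984118827368203 xy [0.4654  0.18773] tilt [0.0719 0.0829] h 0.00705 flat hdg 3.63 zb 0.14968
rms mm 1.0984118828550546 xy [0.4654  0.18773] tilt [0.0719 0.0829] h 0.00705 flat hdg 3.63 zb 0.14968
rms mm 1.0984118990295577 xy [0.4654  0.18773] tilt [0.0719 0.0829] h 0.00705 flat hdg 3.63 zb 0.14968
[0.06595925 0.07598202] 0.16472060216425194 529 [0.46247126 0.18532777 0.16509624]
[0.03752687 0.06365696] 0.17711508045689833 403 [0.46670356 0.18951779 0.17695227]
bar 9558 [-0.0286  0.0008 -0.0104] z [-0.0463  0.0341] y [-0.0122  0.0128]
sock 81 [ 0.02723903 -0.01440141 -0.00786689] [0.05022622 0.01562513 0.0071228 ]
```

View pics/w6.png

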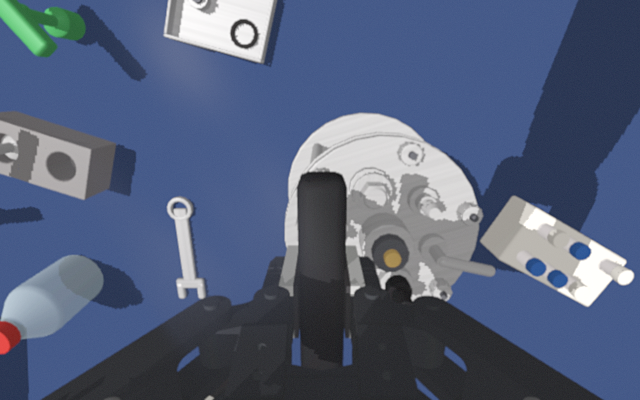

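View pics/wf6.png

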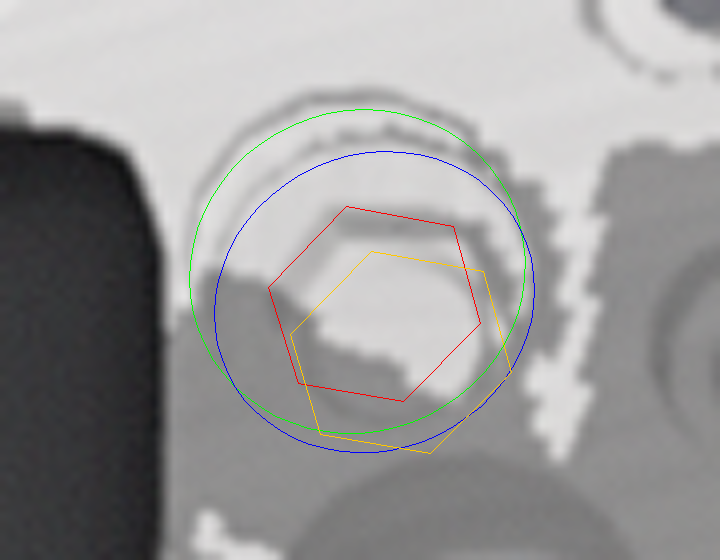

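Run:
```python
from fit import *
d=cam('wrist'); W=np.nanmean(np.load('W6.npy'),0)
c=w2px(d,[[.465,.188,.165]])[0].astype(int); u0,v0=c[0]-45,c[1]-35
im=cv2.cvtColor(d['img'],cv2.COLOR_RGB2BGR)[v0:v0+70,u0:u0+90].copy()
z=W[v0:v0+70,u0:u0+90,2]
lab=np.zeros_like(im)
lab[(z>.1535)]=(80,0,0);lab[(z>.161)]=(0,90,0);lab[z>.171]=(0,0,90)
o=cv2.resize(cv2.addWeighted(im,.8,lab,1,0),None,fx=8,fy=8,interpolation=cv2.INTER_NEAREST)
cv2.imwrite('pics/w6l.png',o)
```

```text
(no output)
```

View pics/w6l.png

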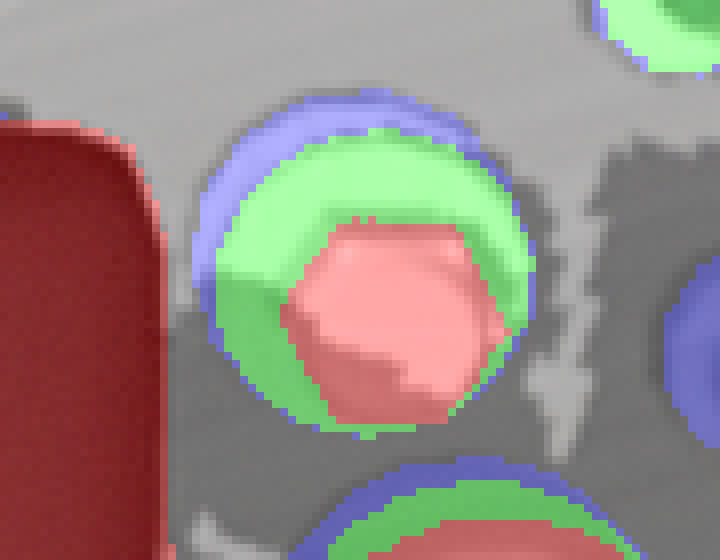

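Run:
```python
from h import *
d=cam('wrist'); print(d['distortion'],d['K'])
for u,v in [(376,187),(376,160),(340,187),(322,207),(100,300)]:
    print(u,v,w2px(d,px2w(d,u,v,rng=.27)))
print(d['world_to_cam'])
```

```text
[-0.0374216  0.         0.         0.         0.       ] [[342.1276743    0.         321.4512056 ]
 [  0.         342.1276743  198.80611128]
 [  0.           0.           1.        ]]
376 187 [[376. 187.]]
376 160 [[376. 160.]]
340 187 [[340. 187.]]
322 207 [[322. 207.]]
100 300 [[100.00000044 299.9999998 ]]
[[-2.59003141e-01  9.65876365e-01  4.70491534e-04 -2.16210721e-02]
 [-9.22476336e-01 -2.47220836e-01 -2.96511836e-01  5.29696924e-01]
 [-2.86277459e-01 -7.72315140e-02  9.55029062e-01 -2.79664788e-01]
 [ 0.00000000e+00  0.00000000e+00  0.00000000e+00  1.00000000e+00]]
```

Run:
```python
from h import *
d=cam('wrist'); W=np.nanmean(np.load('W6.npy'),0)
c=w2px(d,[[.465,.188,.165]])[0].astype(int); u0,v0=c[0]-45,c[1]-35
print(u0,v0)
z=W[...,2]; 
m=np.zeros_like(z,bool); m[v0+22:v0+57,u0+30:u0+66]=True
m&=(z>.1735)
v,u=np.nonzero(m); print('px centroid',u.mean()-u0,v.mean()-v0, W[m].mean(0), (w2px(d,W[m].mean(0))[0]-[u0,v0]))
print('z range rows', [(r, np.nanmedian(z[v0+r,u0+45:u0+52]).round(4)) for r in range(24,56,3)])
W1=cloud(d); print(np.nanmean(abs(w2px(d,W1[v0:v0+70,u0:u0+90].reshape(-1,3)).reshape(70,90,2)-np.stack(np.meshgrid(np.arange(u0,u0+90),np.arange(v0,v0+70)),-1)),(0,1)))
```

```text
326 157
px centroid 48.947261663285985 39.26166328600405 [0.46506593 0.18823535 0.17660152] [47.95811668 39.48087824]
z range rows [(24, np.float64(0.1658)), (27, np.float64(0.1729)), (30, np.float64(0.1762)), (33, np.float64(0.1778)), (36, np.float64(0.1775)), (39, np.float64(0.1774)), (42, np.float64(0.1771)), (45, np.float64(0.1769)), (48, np.float64(0.1766)), (51, np.float64(0.1744)), (54, np.float64(0.1497))]
[1.82082248e-13 1.33315240e-13]
```

```bash
python3 - <<'E'
s=open('fit.py').read()
s=s.replace("<0.026]; P=P","<0.0215]; P=P[~((P[:,2]>.1705)&(np.hypot(P[:,0]-c0[0]-.0015,P[:,1]-c0[1]-.0015)>.0135))]; P=P")
s=s.replace("zp=np.median(P[(P[:,2]>.145)&(P[:,2]<.154)][:,2])","zp=.1497")
open('fit.py','w').write(s)
E
python3 - <<'E'
from fit import *
s,R0=st()
d,Ws=frames(8); np.save('W7.npy',np.array(Ws)); st()
c0=(.464,.187)
for i in range(2):
    p=fit(Ws,c0); c0=p[:2]
c=w2px(d,[[.465,.188,.165]])[0].astype(int)
wire(d,p,'wf7',(c[0]-45,c[0]+45,c[1]-35,c[1]+35),8)
print('tool frame port',(np.array([p[0],p[1],.158])-s['eef_pos'])@R0)
print('W1'); p=fit(np.load('W1.npy'),c0)
E
```

```text
t 8.6 p [0.475  0.1493 0.2819] h 105.0 up [-2.e-04 -3.e-04  1.e+00] F [ 0.47 -0.12 -2.96] M [-0.025 -0.044  0.033] op 0.199 q [ 0.1  -0.15  1.94  0.    1.35 -1.73]
t 9.0 p [0.475  0.1494 0.2818] h 105.01 up [-2.e-04 -3.e-04  1.e+00] F [ 0.25  0.79 -3.54] M [-0.031 -0.03   0.018] op 0.2 q [ 0.1  -0.15  1.94  0.    1.35 -1.73]
plate z 0.1497 n 5284
rms mm 0.5186451179635464 xy [0.46444 0.18736] tilt [0.0757 0.0816] h 0.00706 flat hdg 13.62 zb 0.14962
rms mm 0.5186451179618871 xy [0.46444 0.18736] tilt [0.0757 0.0816] h 0.00706 flat hdg 13.62 zb 0.14962
rms mm 0.5186451179615469 xy [0.46444 0.18736] tilt [0.0757 0.0816] h 0.00706 flat hdg 13.62 zb 0.14962
rms mm 0.5186451179634132 xy [0.46444 0.18736] tilt [0.0757 0.0816] h 0.00706 flat hdg 13.62 zb 0.14962
plate z 0.1497 n 5256
rms mm 0.5215074264456381 xy [0.46442 0.18737] tilt [0.0747 0.0811] h 0.00711 flat hdg 14.12 zb 0.14961
rms mm 0.5215074264456373 xy [0.46442 0.18737] tilt [0.0747 0.0811] h 0.00711 flat hdg 14.12 zb 0.14961
rms mm 0.5215074264458334 xy [0.46442 0.18737] tilt [0.0747 0.0811] h 0.00711 flat hdg 14.12 zb 0.14961
rms mm 0.521507426445832 xy [0.46442 0.18737] tilt [0.0747 0.0811] h 0.00711 flat hdg 14.12 zb 0.14961
tool frame port [ 0.12386045  0.03949737 -0.00040713]
W1
plate z 0.1497 n 6879
rms mm 0.5064828033571026 xy [0.46454 0.1873 ] tilt [0.0769 0.0818] h 0.00707 flat hdg 13.56 zb 0.14961
rms mm 0.5064828239958681 xy [0.46454 0.1873 ] tilt [0.0769 0.0818] h 0.00707 flat hdg 13.56 zb 0.14961
rms mm 0.5064827742344009 xy [0.46454 0.1873 ] tilt [0.077  0.0819] h 0.00707 flat hdg 13.56 zb 0.14961
rms mm 0.5064827942841803 xy [0.46454 0.1873 ] tilt [0.0769 0.0819] h 0.00707 flat hdg 13.56 zb 0.14961
```

View pics/wf7.png

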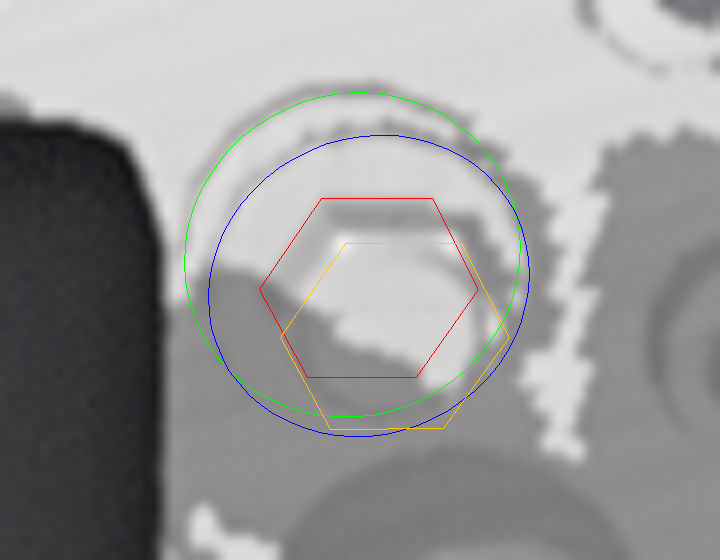

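```bash
cat >> h.py <<'E'
PORT=np.array([.46445,.18735,.1577]); TILT=(.071,.080); HC=.0072
OFF=np.array([.065,.0007,.0013])
def goal(lz,tilt=TILT,h=104.5,port=PORT,hc=HC):
    a=np.array([*tilt,1.]);a/=np.linalg.norm(a)
    piv=port+[0,0,hc-.0135]; bottom=piv+a*(.0135+lz)
    Rt=target_rot(h,a); return bottom-Rt@OFF,h,a
E
python3 - <<'E'
from h import *
for lz in (.03,.018): plan(*goal(lz))
E
```

```text
travel [0.0224, 0.0451, 0.008] dr [0.0063, 0.089, -0.0592]
travel [0.0343, 0.0444, 0.0069] dr [0.0063, 0.089, -0.0592]
```

play_rows(
  claw=[255, 255, 255, 255, 255, 255, 255, 255],
  travel=[
    [0.0, 0.02, 0.004],
    [0.0, 0.035, 0.006],
    [0.01, 0.045, 0.008],
    [0.0224, 0.0451, 0.008],
    [0.03, 0.0447, 0.0073],
    [0.0343, 0.0444, 0.0069],
    [0.0343, 0.0444, 0.0069],
    [0.0343, 0.0444, 0.0069],
  ],
  dr=[
    [0, 0.03, -0.02],
    [0, 0.06, -0.04],
    [0.0063, 0.089, -0.0592],
    [0.0063, 0.089, -0.0592],
    [0.0063, 0.089, -0.0592],
    [0.0063, 0.089, -0.0592],
    [0.0063, 0.089, -0.0592],
    [0.0063, 0.089, -0.0592],
  ],
)

```text
time: 9.8
eef_pos: [0.4703, 0.1936, 0.2479]
tcp_rot: [-0.114, 0.729, 0.065, 0.672]
contact_force: [0.3, -0.5, -2.9]
opening: 0.198
```

Run:
```python
from h import *
d=cam('wrist','w8'); d=cam('wrist'); d=cam('wrist'); st(); plan(*goal(.018)); 
im=cv2.cvtColor(d['img'],cv2.COLOR_RGB2BGR)[150:270,245:405]
cv2.imwrite('pics/w8c.png',cv2.resize(im,(800,600),interpolation=cv2.INTER_CUBIC))
s=cam('side'); c=w2px(s,[[.464,.187,.18]])[0].astype(int); im=cv2.cvtColor(s['img'],cv2.COLOR_RGB2BGR)[c[1]-50:c[1]+40,c[0]-60:c[0]+60]
cv2.imwrite('pics/s8.png',cv2.resize(im,(800,600),interpolation=cv2.INTER_CUBIC))
```

```text
t 9.95 p [0.4705 0.1939 0.2483] h 104.76 up [0.0692 0.0791 0.9945] F [-1.21  0.59 -2.74] M [ 0.083 -0.075 -0.026] op 0.202 q [ 0.22 -0.04  1.91 -0.06  1.36 -1.59]
travel [0.0008, 0.0003, -0.0002] dr [-0.0006, 0.0015, -0.0001]
```

View pics/w8c.png

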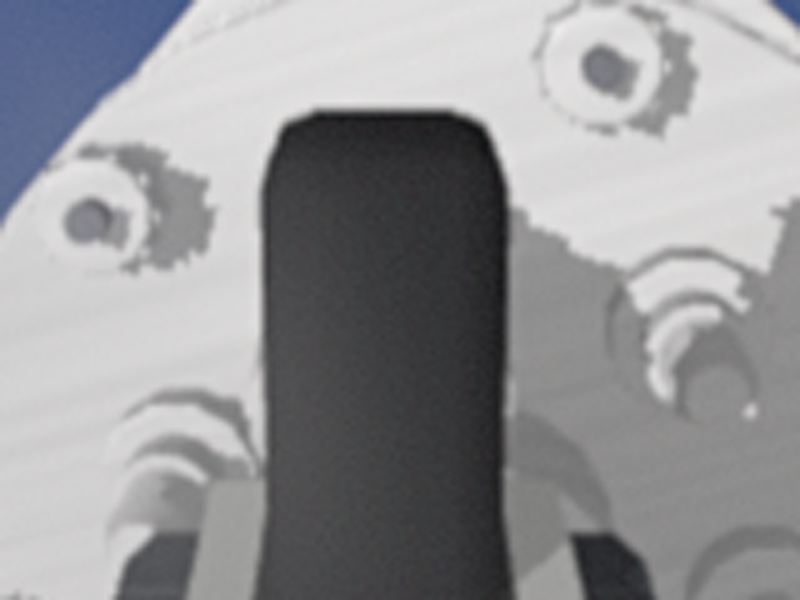

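View pics/s8.png

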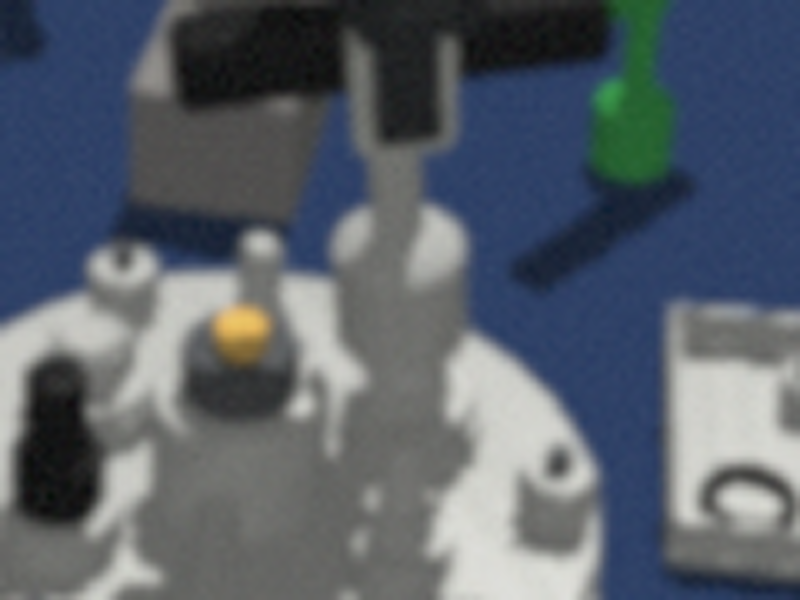

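play_rows(
  claw=[255, 255, 255, 255, 255],
  travel=[
    [0.002, 0.0003, -0.0002],
    [0.004, 0.0003, -0.0002],
    [0.006, 0.0003, -0.0002],
    [0.007, 0.0003, -0.0002],
    [0.008, 0.0003, -0.0002],
  ],
  dr=[
    [0, 0.0015, 0],
    [0, 0.0015, 0],
    [0, 0.0015, 0],
    [0, 0.0015, 0],
    [0, 0.0015, 0],
  ],
)

```text
time: 10.5
eef_pos: [0.4696, 0.1935, 0.24]
tcp_rot: [-0.115, 0.729, 0.065, 0.672]
contact_force: [0.0, 0.3, -2.3]
opening: 0.198
```

Run:
```python
from h import *
st();plan(*goal(.010));plan(*goal(.0))
```

```text
t 10.5 p [0.4696 0.1935 0.24  ] h 104.77 up [0.0711 0.0797 0.9943] F [ 0.05  0.29 -2.33] M [ 0.107 -0.095  0.013] op 0.198 q [ 0.22 -0.04  1.92 -0.06  1.35 -1.59]
travel [0.0004, -0.0001, 0.0001] dr [-0.0005, -0.0006, -0.0]
travel [0.0104, -0.0001, 0.0001] dr [-0.0005, -0.0006, -0.0]
```

play_rows(
  claw=[255, 255, 255, 255],
  travel=[
    [0.001, 0, 0],
    [0.002, 0, 0],
    [0.003, 0, 0],
    [0.004, 0, 0],
  ],
  dr=[
    [0, 0, 0],
    [0, 0, 0],
    [0, 0, 0],
    [0, 0, 0],
  ],
)

```text
time: 10.9
eef_pos: [0.4693, 0.1932, 0.236]
tcp_rot: [-0.115, 0.729, 0.065, 0.672]
contact_force: [-0.4, 1.1, -3.0]
opening: 0.199
```

Run:
```python
from h import *
st();plan(*goal(.0))
```

```text
t 10.9 p [0.4693 0.1932 0.236 ] h 104.78 up [0.0711 0.0797 0.9943] F [-0.39  1.07 -2.97] M [ 0.106 -0.064  0.037] op 0.199 q [ 0.22 -0.03  1.92 -0.06  1.34 -1.59]
travel [0.0064, -0.0001, 0.0] dr [-0.0004, -0.0005, 0.0]
```

play_rows(
  claw=[255, 255, 255, 255, 255],
  travel=[
    [0.001, 0, 0],
    [0.002, 0, 0],
    [0.003, 0, 0],
    [0.004, 0, 0],
    [0.005, 0, 0],
  ],
  dr=[
    [0, 0, 0],
    [0, 0, 0],
    [0, 0, 0],
    [0, 0, 0],
    [0, 0, 0],
  ],
)

```text
time: 11.4
eef_pos: [0.469, 0.1928, 0.2309]
tcp_rot: [-0.115, 0.729, 0.065, 0.672]
contact_force: [0.2, 0.7, -3.2]
opening: 0.204
```

Run:
```python
from h import *
st();plan(*goal(.0))
```

```text
t 11.4 p [0.469  0.1928 0.2309] h 104.78 up [0.0711 0.0797 0.9943] F [ 0.17  0.67 -3.22] M [ 0.05  -0.032 -0.016] op 0.204 q [ 0.22 -0.03  1.93 -0.06  1.33 -1.59]
travel [0.0013, -0.0001, 0.0] dr [-0.0005, -0.0005, -0.0]
```

play_rows(
  claw=[255, 255, 255, 255],
  travel=[
    [0.0005, 0, 0],
    [0.001, 0, 0],
    [0.0015, 0, 0],
    [0.0015, 0, 0],
  ],
  dr=[
    [0, 0, 0],
    [0, 0, 0],
    [0, 0, 0],
    [0, 0, 0],
  ],
)

```text
time: 11.8
eef_pos: [0.4689, 0.1927, 0.2294]
tcp_rot: [-0.115, 0.729, 0.065, 0.672]
contact_force: [0.3, -0.7, -1.9]
opening: 0.199
```

Run:
```python
from h import *
st();plan(*goal(.0))
```

```text
t 11.8 p [0.4689 0.1927 0.2294] h 104.78 up [0.0711 0.0797 0.9943] F [ 0.34 -0.72 -1.91] M [ 0.098 -0.165 -0.017] op 0.199 q [ 0.22 -0.03  1.93 -0.06  1.33 -1.59]
travel [-0.0002, -0.0001, 0.0] dr [-0.0004, -0.0005, 0.0]
```

play_rows(
  claw=[255, 255, 255],
  travel=[
    [0.0005, 0, 0],
    [0.001, 0, 0],
    [0.001, 0, 0],
  ],
  dr=[
    [0, 0, 0],
    [0, 0, 0],
    [0, 0, 0],
  ],
)

```text
time: 12.1
eef_pos: [0.469, 0.1927, 0.2291]
tcp_rot: [-0.115, 0.729, 0.065, 0.672]
contact_force: [-0.4, -0.4, -0.7]
opening: 0.198
```

Run:
```python
from h import *
st();plan(*goal(.0));plan(*goal(.0,tilt=(0,0)))
```

```text
t 12.1 p [0.469  0.1927 0.2291] h 104.77 up [0.0703 0.0794 0.9944] F [-0.37 -0.37 -0.7 ] M [ 0.087  0.163 -0.044] op 0.198 q [ 0.22 -0.03  1.93 -0.06  1.33 -1.59]
travel [-0.0005, -0.0001, -0.0001] dr [-0.0005, 0.0003, -0.0001]
travel [0.0001, -0.0047, -0.0071] dr [0.0022, -0.0882, 0.0593]
```

play_rows(
  claw=[255, 255, 255, 255, 255, 255, 255, 255],
  travel=[
    [0.0007, -0.0008, -0.0012],
    [0.0007, -0.0016, -0.0024],
    [0.0007, -0.0024, -0.0036],
    [0.0007, -0.0031, -0.0047],
    [0.0007, -0.0039, -0.0059],
    [0.0007, -0.0047, -0.0071],
    [0.0007, -0.0047, -0.0071],
    [0.0007, -0.0047, -0.0071],
  ],
  dr=[
    [0, -0.0147, 0.0099],
    [0, -0.0294, 0.0198],
    [0, -0.0441, 0.0297],
    [0, -0.0588, 0.0395],
    [0, -0.0735, 0.0494],
    [0, -0.0882, 0.0593],
    [0, -0.0882, 0.0593],
    [0, -0.0882, 0.0593],
  ],
)

```text
time: 12.9
eef_pos: [0.4634, 0.1863, 0.2295]
tcp_rot: [-0.09, 0.701, 0.09, 0.702]
contact_force: [-0.4, 1.3, 3.0]
opening: 0.2
```

Run:
```python
from h import *
st();plan(*goal(.0,tilt=(0,0)))
s=cam('side'); c=w2px(s,[[.464,.187,.18]])[0].astype(int); im=cv2.cvtColor(s['img'],cv2.COLOR_RGB2BGR)[c[1]-50:c[1]+40,c[0]-60:c[0]+60]
cv2.imwrite('pics/s9.png',cv2.resize(im,(800,600),interpolation=cv2.INTER_CUBIC))
d=cam('wrist','w9'); im=cv2.cvtColor(d['img'],cv2.COLOR_RGB2BGR)[150:270,245:405]
cv2.imwrite('pics/w9c.png',cv2.resize(im,(800,600),interpolation=cv2.INTER_CUBIC))
```

```text
t 12.9 p [0.4634 0.1863 0.2295] h 104.61 up [-6.e-04 -5.e-04  1.e+00] F [-0.42  1.31  2.97] M [ 0.376 -0.008  0.015] op 0.2 q [ 0.18 -0.11  2.    0.    1.25 -1.65]
travel [-0.0004, 0.0, -0.0] dr [0.0019, 0.0007, -0.0003]
```

View pics/s9.png

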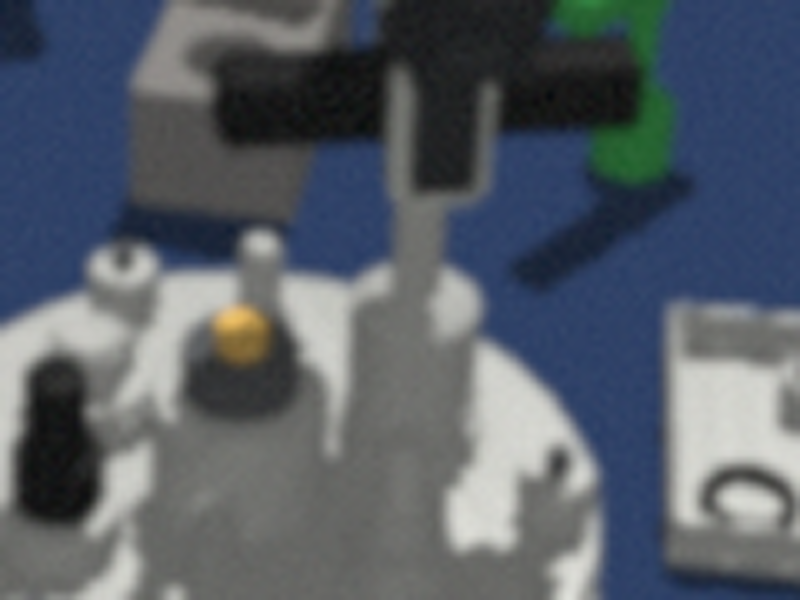

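View pics/w9c.png

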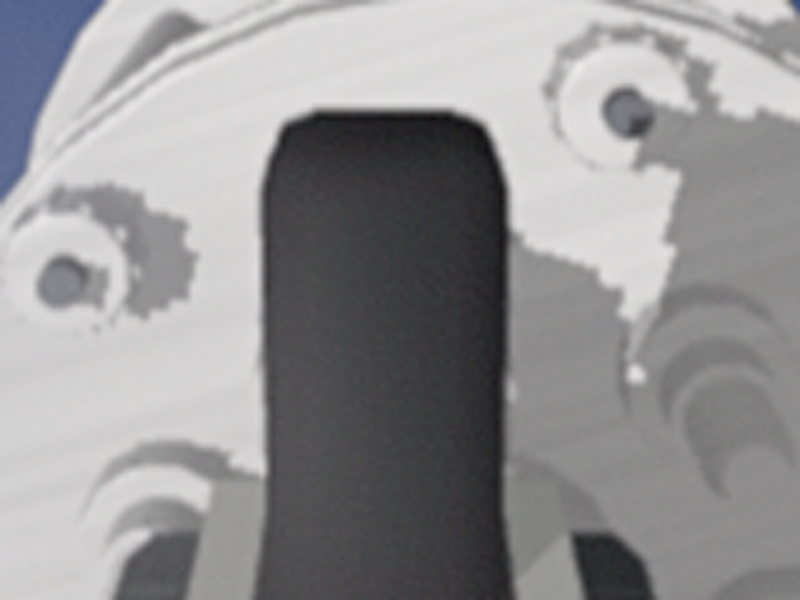

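play_rows(
  claw=[255, 255, 255, 255],
  travel=[
    [0.0005, 0, 0],
    [0.001, 0, 0],
    [0.001, 0, 0],
    [0.001, 0, 0],
  ],
  dr=[
    [0, 0, 0],
    [0, 0, 0],
    [0, 0, 0],
    [0, 0, 0],
  ],
)

```text
time: 13.4
eef_pos: [0.4637, 0.1864, 0.2292]
tcp_rot: [-0.09, 0.701, 0.09, 0.701]
contact_force: [-1.5, 1.4, 5.6]
opening: 0.203
```

Run:
```python
from h import *
st();plan(*goal(.0,tilt=(0,0)))
```

```text
t 13.4 p [0.4637 0.1864 0.2292] h 104.64 up [-4.e-04  1.e-04  1.e+00] F [-1.54  1.44  5.56] M [ 0.29   0.303 -0.005] op 0.203 q [ 0.18 -0.11  2.   -0.    1.25 -1.65]
travel [-0.0007, -0.0, -0.0003] dr [0.0025, 0.0004, 0.0002]
```

```bash
cat >> h.py <<'E'
def turn(th,push=.0012):
    s,R0=st(); h=np.degrees(np.arctan2(R0[1,1],R0[0,1]))
    for k in (th/4,th/2,3*th/4,th):
        p,_,_=goal(0,(0,0),h-np.degrees(k)); t=R0.T@(p-s['eef_pos'])
        dr=R.from_matrix(R0.T@target_rot(h-np.degrees(k))).as_rotvec()
        print('th',round(k,3),'y,z',t[1:].round(4),'x',round(.003*k+push,4),'dr',dr.round(4))
E
python3 -c "
from h import *
turn(.4)"
```

```text
t 13.4 p [0.4637 0.1864 0.2292] h 104.64 up [-4.e-04  1.e-04  1.e+00] F [-1.54  1.44  5.56] M [ 0.29   0.303 -0.005] op 0.203 q [ 0.18 -0.11  2.   -0.    1.25 -1.65]
th 0.1 y,z [ 0.0001 -0.0004] x 0.0015 dr [0.1    0.0004 0.0002]
th 0.2 y,z [ 0.0003 -0.0004] x 0.0018 dr [0.2    0.0004 0.0002]
th 0.3 y,z [ 0.0004 -0.0005] x 0.0021 dr [3.e-01 4.e-04 2.e-04]
th 0.4 y,z [ 0.0005 -0.0005] x 0.0024 dr [4.e-01 4.e-04 1.e-04]
```

play_rows(
  claw=[255, 255, 255, 255, 255, 255, 255, 255],
  travel=[
    [0.0013, 0.0001, -0.0002],
    [0.0015, 0.0001, -0.0003],
    [0.0016, 0.0002, -0.0004],
    [0.0018, 0.0003, -0.0004],
    [0.0019, 0.0003, -0.0004],
    [0.0021, 0.0004, -0.0005],
    [0.0022, 0.0004, -0.0005],
    [0.0024, 0.0005, -0.0005],
  ],
  dr=[
    [0.05, 0, 0],
    [0.1, 0, 0],
    [0.15, 0, 0],
    [0.2, 0, 0],
    [0.25, 0, 0],
    [0.3, 0, 0],
    [0.35, 0, 0],
    [0.4, 0, 0],
  ],
)

```text
time: 14.2
eef_pos: [0.4636, 0.1867, 0.228]
tcp_rot: [0.051, 0.705, -0.052, 0.706]
contact_force: [-1.0, -0.3, 5.6]
opening: 0.196
```

```bash
python3 -c "
from h import *
turn(.4)"
```

```text
t 14.2 p [0.4636 0.1867 0.228 ] h 81.63 up [-1.6e-03  9.0e-04  1.0e+00] F [-1.   -0.32  5.55] M [0.116 0.287 0.007] op 0.196 q [ 0.18 -0.1   2.   -0.    1.24 -1.24]
th 0.1 y,z [ 0.0002 -0.0006] x 0.0015 dr [0.1    0.0018 0.0006]
th 0.2 y,z [ 0.0004 -0.0007] x 0.0018 dr [0.2    0.0018 0.0005]
th 0.3 y,z [ 0.0005 -0.0007] x 0.0021 dr [0.3    0.0018 0.0004]
th 0.4 y,z [ 0.0007 -0.0007] x 0.0024 dr [4.0e-01 1.9e-03 3.0e-04]
```

play_rows(
  claw=[255, 255, 255, 255, 255, 255, 255, 255],
  travel=[
    [0.0013, 0.0001, -0.0003],
    [0.0015, 0.0002, -0.0006],
    [0.0016, 0.0003, -0.0006],
    [0.0018, 0.0004, -0.0007],
    [0.0019, 0.0004, -0.0007],
    [0.0021, 0.0005, -0.0007],
    [0.0022, 0.0006, -0.0007],
    [0.0024, 0.0007, -0.0007],
  ],
  dr=[
    [0.05, 0.0018, 0.0005],
    [0.1, 0.0018, 0.0005],
    [0.15, 0.0018, 0.0005],
    [0.2, 0.0018, 0.0005],
    [0.25, 0.0018, 0.0004],
    [0.3, 0.0018, 0.0004],
    [0.35, 0.0018, 0.0003],
    [0.4, 0.0018, 0.0003],
  ],
)

```text
time: 15.0
eef_pos: [0.4636, 0.1869, 0.2268]
tcp_rot: [0.191, 0.68, -0.192, 0.681]
contact_force: [-1.5, 0.0, 6.1]
opening: 0.201
```

```bash
python3 -c "
from h import *
turn(.12); print(ctrl.get_state()['joint_efforts'].round(3))"
```

```text
t 15.0 p [0.4636 0.1869 0.2268] h 58.64 up [-0.0013  0.0019  1.    ] F [-1.53  0.    6.1 ] M [-0.12   0.311 -0.016] op 0.201 q [ 0.18 -0.1   2.   -0.    1.24 -0.84]
th 0.03 y,z [ 0.0001 -0.0008] x 0.0013 dr [0.03   0.0021 0.0009]
th 0.06 y,z [ 0.0002 -0.0008] x 0.0014 dr [0.06   0.0021 0.0009]
th 0.09 y,z [ 0.0002 -0.0008] x 0.0015 dr [0.09   0.0022 0.0008]
th 0.12 y,z [ 0.0003 -0.0009] x 0.0016 dr [0.12   0.0022 0.0008]
[ -0.119 -21.641 -25.897   0.089  -0.372  -0.227]
```

play_rows(
  claw=[255, 255, 255, 255, 255],
  travel=[
    [0.0013, 0.0001, -0.0006],
    [0.0014, 0.0002, -0.0008],
    [0.0015, 0.0002, -0.0008],
    [0.0016, 0.0003, -0.0009],
    [0.0016, 0.0003, -0.0009],
  ],
  dr=[
    [0.03, 0.002, 0.0008],
    [0.06, 0.002, 0.0008],
    [0.09, 0.002, 0.0008],
    [0.12, 0.002, 0.0008],
    [0.12, 0.002, 0.0008],
  ],
)

```text
time: 15.5
eef_pos: [0.4636, 0.1871, 0.2264]
tcp_rot: [0.231, 0.667, -0.232, 0.669]
contact_force: [-1.1, -0.7, 6.9]
opening: 0.202
```

```bash
python3 -c "
from h import *
turn(.06); print(ctrl.get_state()['joint_efforts'].round(3))"
```

```text
t 15.5 p [0.4636 0.1871 0.2264] h 51.77 up [-0.0014  0.0023  1.    ] F [-1.11 -0.72  6.93] M [-0.192  0.274  0.055] op 0.202 q [ 0.18 -0.1   2.   -0.    1.24 -0.72]
th 0.015 y,z [ 0.0001 -0.0008] x 0.0012 dr [0.015  0.0025 0.0009]
th 0.03 y,z [ 0.0001 -0.0008] x 0.0013 dr [0.03   0.0025 0.0009]
th 0.045 y,z [ 0.0001 -0.0008] x 0.0013 dr [0.045  0.0025 0.0008]
th 0.06 y,z [ 0.0001 -0.0008] x 0.0014 dr [0.06   0.0025 0.0008]
[ 1.4000e-02 -2.1652e+01 -2.5915e+01  1.4800e-01 -3.8500e-01  9.5000e-02]
```

play_rows(
  claw=[255, 255, 255, 255],
  travel=[
    [0.0013, 0.0001, -0.0005],
    [0.0014, 0.0001, -0.0005],
    [0.0014, 0.0001, -0.0005],
    [0.0014, 0.0001, -0.0005],
  ],
  dr=[
    [0.03, 0.0025, 0.0008],
    [0.06, 0.0025, 0.0008],
    [0.06, 0.0025, 0.0008],
    [0.06, 0.0025, 0.0008],
  ],
)

```text
time: 15.9
eef_pos: [0.4637, 0.1869, 0.2262]
tcp_rot: [0.251, 0.66, -0.252, 0.661]
contact_force: [-2.0, 0.0, 6.7]
opening: 0.201
```

```bash
python3 -c "
from h import *
turn(.06); print(ctrl.get_state()['joint_efforts'].round(3)[5])"
```

```text
t 15.9 p [0.4637 0.1869 0.2262] h 48.36 up [-9.0e-04  1.9e-03  1.0e+00] F [-1.99  0.04  6.75] M [-0.089  0.325  0.014] op 0.201 q [ 0.18 -0.1   2.   -0.    1.24 -0.66]
th 0.015 y,z [ 0.0001 -0.001 ] x 0.0012 dr [0.015  0.0019 0.0008]
th 0.03 y,z [ 0.0001 -0.001 ] x 0.0013 dr [0.03   0.0019 0.0008]
th 0.045 y,z [ 0.0002 -0.001 ] x 0.0013 dr [0.045  0.0019 0.0008]
th 0.06 y,z [ 0.0002 -0.001 ] x 0.0014 dr [0.06   0.0019 0.0007]
0.024
```

```bash
cat >> h.py <<'E'
def avg(n=6):
    L=[]
    for i in range(n):
        vision.read_camera('wrist'); s=ctrl.get_state(); L.append([*s['contact_force'],*s['wrist_torque'],s['joint_efforts'][5],s['eef_pos'][2]])
    L=np.array(L); print('avg F',L[:,:3].mean(0).round(2),'M',L[:,3:6].mean(0).round(3),'J6',L[:,6].mean().round(3),'sdMz',L[:,5].std().round(3),'z',L[:,7].mean().round(5))
E
python3 -c "
from h import *
avg();turn(.06)"
```

```text
avg F [-1.72 -0.3   6.64] M [-0.111  0.34   0.015] J6 0.021 sdMz 0.023 z 0.22621
t 16.2 p [0.4637 0.187  0.2262] h 48.36 up [-9.0e-04  1.9e-03  1.0e+00] F [-1.99  0.55  7.66] M [-0.122  0.264 -0.006] op 0.2 q [ 0.18 -0.1   2.   -0.    1.24 -0.66]
th 0.015 y,z [ 0.0001 -0.001 ] x 0.0012 dr [0.015  0.0019 0.0008]
th 0.03 y,z [ 0.0001 -0.001 ] x 0.0013 dr [0.03   0.0019 0.0008]
th 0.045 y,z [ 0.0002 -0.001 ] x 0.0013 dr [0.045  0.0019 0.0008]
th 0.06 y,z [ 0.0002 -0.001 ] x 0.0014 dr [0.06   0.0019 0.0007]
```

play_rows(
  claw=[255, 255, 255],
  travel=[
    [0.0013, 0.0001, -0.0003],
    [0.0014, 0.0001, -0.0003],
    [0.0014, 0.0001, -0.0003],
  ],
  dr=[
    [0.03, 0.002, 0.0008],
    [0.06, 0.002, 0.0008],
    [0.06, 0.002, 0.0008],
  ],
)

```text
time: 16.5
eef_pos: [0.4638, 0.1869, 0.226]
tcp_rot: [0.271, 0.653, -0.271, 0.653]
contact_force: [-1.1, 0.1, 6.5]
opening: 0.202
```

```bash
python3 -c "
from h import *
avg(4);turn(.06)"
```

```text
avg F [-1.93  0.09  7.28] M [-0.044  0.462  0.005] J6 0.025 sdMz 0.023 z 0.22601
t 16.7 p [0.4638 0.1868 0.226 ] h 44.96 up [-3.0e-04  1.5e-03  1.0e+00] F [-1.95  0.14  6.78] M [-0.039  0.489  0.008] op 0.2 q [ 0.18 -0.1   2.   -0.    1.24 -0.6 ]
th 0.015 y,z [ 0.0001 -0.0012] x 0.0012 dr [0.015  0.0013 0.0008]
th 0.03 y,z [ 0.0001 -0.0012] x 0.0013 dr [0.03   0.0013 0.0008]
th 0.045 y,z [ 0.0002 -0.0012] x 0.0013 dr [0.045  0.0013 0.0008]
th 0.06 y,z [ 0.0002 -0.0013] x 0.0014 dr [0.06   0.0013 0.0008]
```

play_rows(
  claw=[255, 255, 255],
  travel=[
    [0.0013, 0, 0],
    [0.0014, 0, 0],
    [0.0014, 0, 0],
  ],
  dr=[
    [0.03, 0.001, 0.0008],
    [0.06, 0.001, 0.0008],
    [0.06, 0.001, 0.0008],
  ],
)

```text
time: 17.0
eef_pos: [0.4641, 0.1867, 0.226]
tcp_rot: [0.29, 0.644, -0.291, 0.645]
contact_force: [-1.4, -0.1, 6.7]
opening: 0.2
```

```bash
python3 -c "
from h import *
avg(4);turn(.06)"
```

```text
avg F [-2.02  0.12  7.66] M [0.065 0.519 0.026] J6 0.052 sdMz 0.022 z 0.22595
t 17.2 p [0.4641 0.1867 0.2259] h 41.56 up [-5.0e-04  1.2e-03  1.0e+00] F [-1.72  0.16  8.6 ] M [0.067 0.523 0.063] op 0.2 q [ 0.18 -0.1   2.   -0.    1.24 -0.54]
th 0.015 y,z [ 0.0001 -0.0016] x 0.0012 dr [0.015  0.0012 0.0004]
th 0.03 y,z [ 0.0001 -0.0016] x 0.0013 dr [0.03   0.0012 0.0004]
th 0.045 y,z [ 0.0001 -0.0016] x 0.0013 dr [0.045  0.0012 0.0004]
th 0.06 y,z [ 0.0001 -0.0016] x 0.0014 dr [0.06   0.0012 0.0004]
```

play_rows(
  claw=[255, 255, 255],
  travel=[
    [0.0013, 0, -0.0002],
    [0.0014, 0, -0.0003],
    [0.0014, 0, -0.0003],
  ],
  dr=[
    [0.02, 0.001, 0.0004],
    [0.04, 0.001, 0.0004],
    [0.04, 0.001, 0.0004],
  ],
)

```text
time: 17.5
eef_pos: [0.4641, 0.1867, 0.2259]
tcp_rot: [0.302, 0.639, -0.303, 0.639]
contact_force: [-1.8, 1.3, 8.2]
opening: 0.2
```

```bash
python3 -c "
from h import *
avg(4);turn(.06)"
```

```text
avg F [-1.99  0.34  7.95] M [0.032 0.524 0.088] J6 0.097 sdMz 0.008 z 0.22594
t 17.7 p [0.4642 0.1867 0.226 ] h 39.31 up [-6.0e-04  1.3e-03  1.0e+00] F [-1.82 -0.01  8.41] M [0.068 0.521 0.09 ] op 0.195 q [ 0.18 -0.1   2.   -0.    1.24 -0.51]
th 0.015 y,z [-0.     -0.0016] x 0.0012 dr [0.015  0.0014 0.0004]
th 0.03 y,z [-0.     -0.0017] x 0.0013 dr [0.03   0.0014 0.0004]
th 0.045 y,z [ 0.     -0.0017] x 0.0013 dr [0.045  0.0014 0.0004]
th 0.06 y,z [ 0.     -0.0017] x 0.0014 dr [0.06   0.0014 0.0004]
```

play_rows(
  claw=[255, 255, 255],
  travel=[
    [0.0013, 0, -0.0002],
    [0.0014, 0, -0.0003],
    [0.0014, 0, -0.0003],
  ],
  dr=[
    [0.015, 0.001, 0.0004],
    [0.03, 0.001, 0.0004],
    [0.03, 0.001, 0.0004],
  ],
)

```text
time: 18.0
eef_pos: [0.4642, 0.1867, 0.2259]
tcp_rot: [0.312, 0.634, -0.312, 0.635]
contact_force: [-1.1, 0.3, 7.7]
opening: 0.205
```

```bash
python3 -c "
from h import *
avg(4);turn(.06)"
```

```text
avg F [-2.27  0.77  7.89] M [0.047 0.57  0.108] J6 0.128 sdMz 0.015 z 0.22594
t 18.2 p [0.4642 0.1867 0.2259] h 37.65 up [-3.0e-04  1.5e-03  1.0e+00] F [-2.7   0.95  8.43] M [0.06  0.583 0.089] op 0.199 q [ 0.18 -0.1   2.   -0.    1.24 -0.48]
th 0.015 y,z [-0.0001 -0.0016] x 0.0012 dr [0.015  0.0014 0.0007]
th 0.03 y,z [-0.     -0.0016] x 0.0013 dr [0.03   0.0014 0.0007]
th 0.045 y,z [-0.     -0.0017] x 0.0013 dr [0.045  0.0014 0.0006]
th 0.06 y,z [ 0.     -0.0017] x 0.0014 dr [0.06   0.0014 0.0006]
```

play_rows(
  claw=[255, 255, 255, 255],
  travel=[
    [0.0013, 0, -0.0002],
    [0.0014, 0, -0.0003],
    [0.0014, 0, -0.0003],
    [0.0014, 0, -0.0003],
  ],
  dr=[
    [0.02, 0.001, 0.0004],
    [0.04, 0.001, 0.0004],
    [0.05, 0.001, 0.0004],
    [0.05, 0.001, 0.0004],
  ],
)

```text
time: 18.6
eef_pos: [0.4641, 0.1868, 0.2259]
tcp_rot: [0.327, 0.627, -0.328, 0.627]
contact_force: [-2.7, 0.2, 7.6]
opening: 0.202
```

```bash
python3 -c "
from h import *
avg(4);turn(.06)"
```

```text
avg F [-2.29  0.1   7.73] M [0.088 0.589 0.142] J6 0.135 sdMz 0.039 z 0.22593
t 18.8 p [0.4642 0.1868 0.2259] h 34.85 up [-1.0e-04  1.4e-03  1.0e+00] F [-1.36  0.02  7.99] M [0.095 0.596 0.19 ] op 0.202 q [ 0.18 -0.1   2.   -0.    1.24 -0.43]
th 0.015 y,z [-0.0001 -0.0016] x 0.0012 dr [0.015  0.0012 0.0007]
th 0.03 y,z [-0.0001 -0.0016] x 0.0013 dr [0.03   0.0012 0.0007]
th 0.045 y,z [-0.0001 -0.0016] x 0.0013 dr [0.045  0.0012 0.0006]
th 0.06 y,z [-0.0001 -0.0016] x 0.0014 dr [0.06   0.0012 0.0006]
```

Run:
```python
from h import *
import numpy as np
def bar(T):
    Q=T.reshape(-1,3); Q=Q[np.isfinite(Q).all(1)]
    B=Q[(Q[:,0]>-.034)&(Q[:,0]<-.022)&(abs(Q[:,1])<.02)&(abs(Q[:,2])<.06)]
    # edges midline vs z
    zs=np.arange(-.044,-.008,.003); c=[]
    for z in zs:
        m=B[abs(B[:,2]-z)<.002]; c.append((np.percentile(m[:,1],3)+np.percentile(m[:,1],97))/2)
    p=np.polyfit(zs,c,1); q=np.polyfit(B[:,2],B[:,0],1); print('bar slope y/z',p.round(4),'x/z',q.round(4),'zmin',np.percentile(B[:,2],.3).round(4))
bar(np.load('T5.npy'))
s,R0=st(); d=cam('wrist','w10'); W=cloud(d); bar((W.reshape(-1,3)-s['eef_pos'])@R0)
```

```text
bar slope y/z [0.0004 0.001 ] x/z [-0.0067 -0.0285] zmin -0.0466
t 18.8 p [0.4642 0.1868 0.2259] h 34.85 up [-1.0e-04  1.4e-03  1.0e+00] F [-1.36  0.02  7.99] M [0.095 0.596 0.19 ] op 0.202 q [ 0.18 -0.1   2.   -0.    1.24 -0.43]
bar slope y/z [0.0021 0.0013] x/z [-0.0036 -0.0285] zmin -0.0475
```

View pics/w10.png

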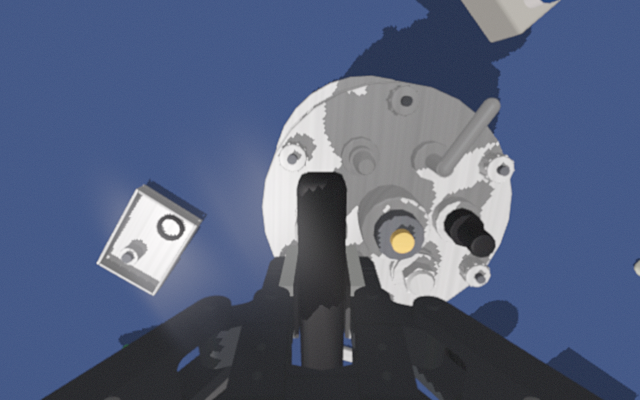

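play_rows(
  claw=[255, 255, 255],
  travel=[
    [0.0013, 0, -0.0002],
    [0.0013, 0, -0.0002],
    [0.0013, 0, -0.0002],
  ],
  dr=[
    [0.015, 0.001, 0.0004],
    [0.03, 0.001, 0.0004],
    [0.03, 0.001, 0.0004],
  ],
)

```text
time: 19.15
eef_pos: [0.4641, 0.1869, 0.2259]
tcp_rot: [0.336, 0.622, -0.337, 0.622]
contact_force: [-2.5, 0.9, 7.6]
opening: 0.201
```

```bash
python3 -c "
from h import *
avg(5);st()"
```

```text
avg F [-2.16  1.01  7.62] M [0.119 0.572 0.115] J6 0.125 sdMz 0.026 z 0.22595
t 19.4 p [0.4641 0.1869 0.2259] h 33.19 up [2.0e-04 1.1e-03 1.0e+00] F [-2.3   1.22  7.67] M [0.125 0.579 0.121] op 0.203 q [ 0.18 -0.1   2.   -0.    1.24 -0.4 ]
```

play_rows(
  claw=[255, 255, 255],
  travel=[
    [0.0013, 0, -0.0002],
    [0.0013, 0, -0.0002],
    [0.0013, 0, -0.0002],
  ],
  dr=[
    [0.015, 0.001, 0],
    [0.03, 0.001, 0],
    [0.03, 0.001, 0],
  ],
)

```text
time: 19.7
eef_pos: [0.4642, 0.187, 0.2259]
tcp_rot: [0.345, 0.617, -0.346, 0.617]
contact_force: [-2.2, 0.5, 8.2]
opening: 0.2
```

```bash
python3 -c "
from h import *
avg(5);st()"
```

```text
avg F [-2.23  1.23  7.29] M [0.117 0.583 0.142] J6 0.149 sdMz 0.017 z 0.22595
t 19.95 p [0.4642 0.187  0.226 ] h 31.53 up [7.0e-04 1.1e-03 1.0e+00] F [-2.58  2.31  7.1 ] M [0.151 0.615 0.142] op 0.202 q [ 0.18 -0.1   2.   -0.    1.24 -0.37]
```

play_rows(
  claw=[255, 255, 255],
  travel=[
    [0.0013, 0, -0.0002],
    [0.0013, 0, -0.0002],
    [0.0013, 0, -0.0002],
  ],
  dr=[
    [0.015, 0.001, 0],
    [0.03, 0.001, 0],
    [0.03, 0.001, 0],
  ],
)

```text
time: 20.25
eef_pos: [0.4642, 0.1871, 0.2259]
tcp_rot: [0.354, 0.612, -0.355, 0.612]
contact_force: [-1.9, -0.1, 7.4]
opening: 0.202
```

```bash
python3 -c "
from h import *
avg(5);st()"
```

```text
avg F [-2.22  0.84  7.52] M [0.088 0.538 0.195] J6 0.183 sdMz 0.022 z 0.22595
t 20.5 p [0.4642 0.1871 0.226 ] h 29.89 up [0.0012 0.0012 1.    ] F [-1.89  1.01  8.  ] M [0.068 0.541 0.186] op 0.202 q [ 0.18 -0.1   2.   -0.    1.24 -0.34]
```

play_rows(
  claw=[255, 255, 255, 255],
  travel=[
    [0.0013, 0, -0.0002],
    [0.0013, 0, -0.0002],
    [0.0013, 0, -0.0002],
    [0.0013, 0, -0.0002],
  ],
  dr=[
    [0.01, 0, 0],
    [0.02, 0, 0],
    [0.025, 0, 0],
    [0.025, 0, 0],
  ],
)

```text
time: 20.9
eef_pos: [0.4643, 0.1871, 0.2259]
tcp_rot: [0.36, 0.608, -0.362, 0.608]
contact_force: [-1.4, 0.8, 8.0]
opening: 0.201
```

```bash
python3 -c "
from h import *
avg(5);st()"
```

```text
avg F [-2.01  0.52  7.61] M [0.091 0.568 0.204] J6 0.215 sdMz 0.027 z 0.22596
t 21.15 p [0.4643 0.1871 0.226 ] h 28.54 up [0.0012 0.0022 1.    ] F [-1.55 -0.41  7.11] M [0.089 0.579 0.226] op 0.203 q [ 0.18 -0.1   2.   -0.    1.24 -0.32]
```

play_rows(
  claw=[255, 255, 255, 255, 255, 255, 255, 255, 255, 255, 255],
  travel=[
    [-0.0003, 0, 0],
    [-0.0005, 0, 0],
    [-0.0007, 0, 0],
    [-0.001, 0, 0],
    [-0.003, 0, 0],
    [-0.006, 0, 0],
    [-0.01, 0, 0],
    [-0.014, 0, 0],
    [-0.02, 0, 0],
    [-0.04, 0, 0],
    [-0.05, 0, 0],
  ],
  dr=[
    [0, 0, 0],
    [-0.02, 0, 0],
    [-0.05, 0, 0],
    [-0.08, 0, 0],
    [-0.08, 0, 0],
    [-0.08, 0, 0],
    [-0.08, 0, 0],
    [-0.08, 0, 0],
    [-0.08, 0, 0],
    [-0.08, 0, 0],
    [-0.08, 0, 0],
  ],
)

```text
time: 22.25
eef_pos: [0.4653, 0.1872, 0.2792]
tcp_rot: [0.337, 0.621, -0.337, 0.623]
contact_force: [-0.2, 0.4, -2.9]
opening: 0.197
```

```bash
python3 -c "
from h import *
st();plan([.480,.150,.282],78)"
```

```text
t 22.25 p [0.4653 0.1872 0.2792] h 33.11 up [-0.0027  0.0022  1.    ] F [-0.21  0.38 -2.92] M [ 0.032 -0.021 -0.011] op 0.197 q [ 0.18 -0.14  1.94 -0.    1.34 -0.4 ]
travel [-0.0027, -0.008, 0.0392] dr [-0.7835, 0.0035, 0.0003]
```

play_rows(
  claw=[255, 255, 255, 255, 255, 255, 255, 255, 255],
  travel=[
    [-0.003, -0.002, 0.01],
    [-0.003, -0.004, 0.02],
    [-0.003, -0.006, 0.03],
    [-0.003, -0.008, 0.039],
    [-0.003, -0.008, 0.039],
    [-0.003, -0.008, 0.039],
    [-0.003, -0.008, 0.039],
    [-0.003, -0.008, 0.039],
    [-0.003, -0.008, 0.039],
  ],
  dr=[
    [-0.13, 0, 0],
    [-0.26, 0, 0],
    [-0.39, 0, 0],
    [-0.52, 0, 0],
    [-0.65, 0.002, 0],
    [-0.784, 0.0035, 0],
    [-0.784, 0.0035, 0],
    [-0.784, 0.0035, 0],
    [-0.784, 0.0035, 0],
  ],
)

```text
time: 23.15
eef_pos: [0.4799, 0.1502, 0.2828]
tcp_rot: [0.074, 0.703, -0.074, 0.703]
contact_force: [0.2, -1.0, -2.6]
opening: 0.199
```

Run:
```python
from fit import *
frames(4); st()
d,Ws=frames(8)
s=open('fit.py').read()
W=np.nanmean(Ws,0); P=W.reshape(-1,3);P=P[np.isfinite(P).all(1)]
c=np.array([.4645,.1874]); P=P[np.hypot(*(P[:,:2]-c).T)<.022]
for lo,hi,rm in ((.1585,.1665,.015),(.1685,.18,.0085)):
    Q=P[(P[:,2]>lo)&(P[:,2]<hi)&(np.hypot(*(P[:,:2]-c).T)<rm)]; w=np.ones(len(Q),bool)
    for i in range(20):
        A=np.c_[Q[:,:2]-c,np.ones(len(Q))]; k=np.linalg.lstsq(A[w],Q[w,2],rcond=None)[0]; w=abs(Q[:,2]-A@k)<.0012
    print('tilt',-k[:2],'z',k[2],w.sum(),Q[w].mean(0))
a=P[(P[:,2]<.1535)&(P[:,2]>.145)]; print('plate z',a[:,2].mean(),len(a)); a=P[(P[:,2]<.1595)&(P[:,2]>.1565)]; print('boss',len(a),a[:,2].mean())
cc=w2px(d,[[.465,.188,.165]])[0].astype(int)
im=cv2.cvtColor(d['img'],cv2.COLOR_RGB2BGR)[cc[1]-35:cc[1]+35,cc[0]-45:cc[0]+45]; cv2.imwrite('pics/w11.png',cv2.resize(im,None,fx=8,fy=8,interpolation=cv2.INTER_CUBIC))
```

```text
t 23.35 p [0.4798 0.1502 0.2823] h 78.0 up [2.e-04 4.e-04 1.e+00] F [ 1.3  -0.23 -2.77] M [0.002 0.043 0.001] op 0.201 q [ 0.1  -0.14  1.93 -0.    1.35 -1.26]
tilt [-0.01903288 -0.00918525] z 0.16158782856038692 549 [0.46314223 0.18687429 0.16155716]
tilt [-0.00941668 -0.00940934] z 0.1740659626578452 383 [0.46403325 0.18729071 0.17406054]
plate z 0.14968168901586892 837
boss 114 0.15752261832058134
```

View pics/w11.png

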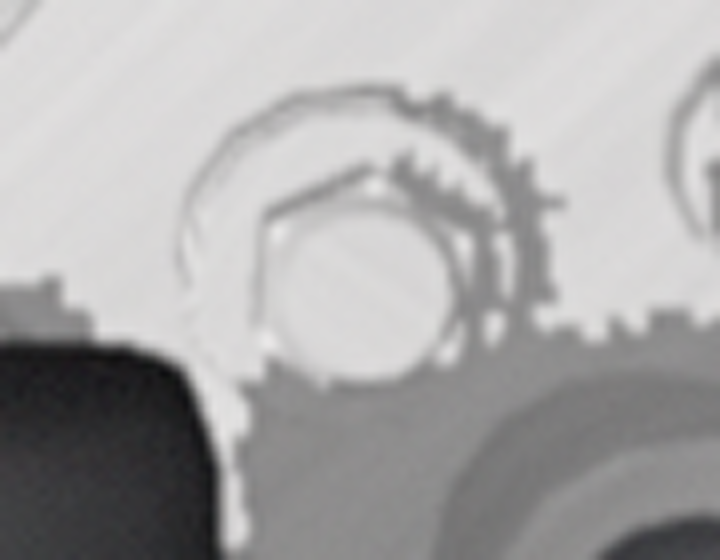

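Run:
```python
from h import *
s,R0=st(); L=[]
for i in range(4):
    W=cloud(vision.read_camera('wrist')); L.append((W.reshape(-1,3)-s['eef_pos'])@R0)
for Q in [np.load('T5.npy').reshape(-1,3),np.nanmean(L,0)]:
    Q=Q[np.isfinite(Q).all(1)]
    B=Q[(Q[:,0]>-.034)&(Q[:,0]<-.022)&(abs(Q[:,1])<.02)&(abs(Q[:,2])<.06)]
    S=Q[(Q[:,0]>.03)&(Q[:,0]<.06)&(abs(Q[:,1])<.022)&(abs(Q[:,2])<.015)]
    print(B[:,0].mean(),B[:,1].mean(),np.percentile(B[:,2],[.3,1,3]),'sock',len(S),S[:,1].min(),S[:,1].max(),S.mean(0))
plan([.5540,-.1372,.29],78.7)
```

```text
t 23.75 p [0.4799 0.1502 0.2823] h 78.03 up [2.e-04 3.e-04 1.e+00] F [ 0.08 -0.4  -2.91] M [-0.016  0.017  0.035] op 0.201 q [ 0.1  -0.14  1.93 -0.    1.35 -1.26]
-0.028410244822089346 0.0008382215860116948 [-0.04661731 -0.04629956 -0.04530579] sock 81 -0.014305432086629497 0.01569728041248172 [ 0.03888589 -0.00357472  0.00056496]
-0.028442377641734535 0.0008283362691157264 [-0.04659085 -0.04636353 -0.04531569] sock 81 -0.014339293360749527 0.015706475825880015 [ 0.03882205 -0.00358878  0.00055324]
travel [-0.0076, -0.2657, 0.1321] dr [-0.0117, -0.0002, 0.0003]
```

play_rows(
  claw=[255, 255, 255, 255, 255, 255, 255, 255, 255, 255, 255, 255],
  travel=[
    [-0.008, -0.03, 0.015],
    [-0.008, -0.07, 0.035],
    [-0.008, -0.11, 0.055],
    [-0.008, -0.15, 0.075],
    [-0.008, -0.19, 0.095],
    [-0.008, -0.23, 0.115],
    [-0.008, -0.255, 0.127],
    [-0.008, -0.2655, 0.1315],
    [-0.008, -0.2655, 0.1315],
    [-0.008, -0.2655, 0.1315],
    [-0.008, -0.2655, 0.1315],
    [-0.008, -0.2655, 0.1315],
  ],
  dr=[
    [0, 0, 0],
    [0, 0, 0],
    [-0.0117, 0, 0],
    [-0.0117, 0, 0],
    [-0.0117, 0, 0],
    [-0.0117, 0, 0],
    [-0.0117, 0, 0],
    [-0.0117, 0, 0],
    [-0.0117, 0, 0],
    [-0.0117, 0, 0],
    [-0.0117, 0, 0],
    [-0.0117, 0, 0],
  ],
)

```text
time: 25.15
eef_pos: [0.5533, -0.1355, 0.2906]
tcp_rot: [0.069, 0.704, -0.069, 0.704]
contact_force: [-0.1, -0.3, -3.5]
opening: 0.196
```

```bash
python3 -c "
from h import *
st();plan([.5534,-.1371,.13],78.7)"
```

```text
t 25.15 p [ 0.5533 -0.1355  0.2906] h 78.81 up [-0.e+00  1.e-04  1.e+00] F [-0.08 -0.25 -3.49] M [ 0.072 -0.001  0.003] op 0.196 q [-0.42  0.01  1.77 -0.    1.35 -1.79]
travel [0.1606, -0.0016, 0.0004] dr [0.0018, 0.0, 0.0001]
```

Bottom to about 60 mm (10 mm above the stand), then check.

play_rows(
  claw=[255, 255, 255, 255, 255, 255, 255, 255, 255],
  travel=[
    [0.04, -0.0016, 0.0004],
    [0.08, -0.0016, 0.0004],
    [0.12, -0.0016, 0.0004],
    [0.145, -0.0016, 0.0004],
    [0.161, -0.0016, 0.0004],
    [0.161, -0.0016, 0.0004],
    [0.161, -0.0016, 0.0004],
    [0.161, -0.0016, 0.0004],
    [0.161, -0.0016, 0.0004],
  ],
  dr=[
    [0, 0, 0],
    [0, 0, 0],
    [0, 0, 0],
    [0, 0, 0],
    [0, 0, 0],
    [0, 0, 0],
    [0, 0, 0],
    [0, 0, 0],
    [0, 0, 0],
  ],
)

```text
time: 26.05
eef_pos: [0.5547, -0.1376, 0.1317]
tcp_rot: [0.068, 0.702, -0.069, 0.705]
contact_force: [0.1, -0.2, -2.5]
opening: 0.2
```

```bash
python3 -c "
from h import *
st();d=cam('wrist','w12');plan([.5534,-.1371,.075],78.7)
im=cv2.cvtColor(d['img'],cv2.COLOR_RGB2BGR)[140:260,240:400]
cv2.imwrite('pics/w12c.png',cv2.resize(im,(800,600),interpolation=cv2.INTER_CUBIC))"
```

```text
t 26.05 p [ 0.5547 -0.1376  0.1317] h 78.81 up [-0.0036  0.0017  1.    ] F [ 0.08 -0.2  -2.52] M [-0.014  0.06  -0.004] op 0.2 q [-0.42  0.16  1.92 -0.    1.06 -1.8 ]
travel [0.0564, 0.0003, -0.0013] dr [0.0019, 0.0032, 0.0008]
```

View pics/w12c.png

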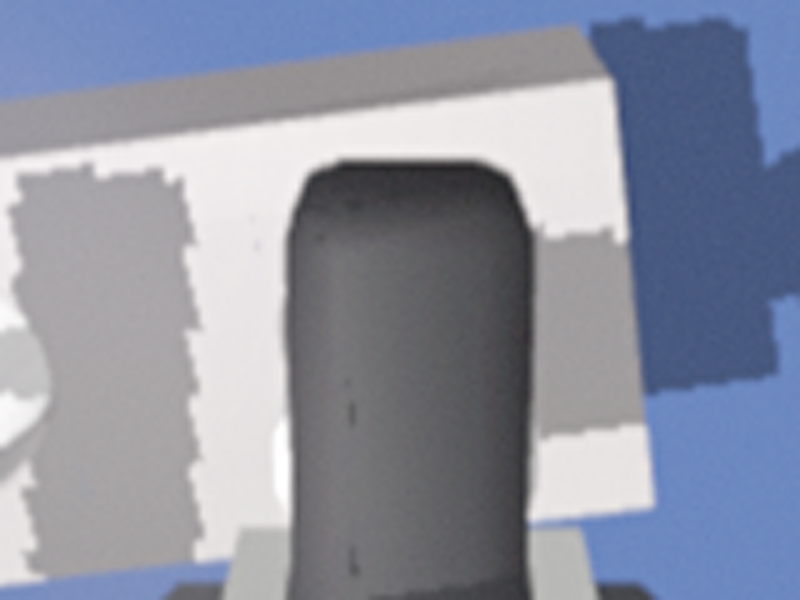

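play_rows(
  claw=[255, 255, 255, 255, 255, 255],
  travel=[
    [0, 0.0003, -0.0013],
    [0, 0.0003, -0.0013],
    [0.005, 0.0003, -0.0013],
    [0.01, 0.0003, -0.0013],
    [0.015, 0.0003, -0.0013],
    [0.018, 0.0003, -0.0013],
  ],
  dr=[
    [0.002, 0.003, 0.001],
    [0.002, 0.003, 0.001],
    [0.002, 0.003, 0.001],
    [0.002, 0.003, 0.001],
    [0.002, 0.003, 0.001],
    [0.002, 0.003, 0.001],
  ],
)

```text
time: 26.7
eef_pos: [0.5527, -0.1368, 0.1122]
tcp_rot: [0.07, 0.704, -0.069, 0.703]
contact_force: [-0.7, 0.3, -2.6]
opening: 0.2
```

```bash
python3 -c "
from h import *
st();plan([.5534,-.1371,.0755],78.7)"
```

```text
t 26.7 p [ 0.5527 -0.1368  0.1122] h 78.69 up [ 1.3e-03 -8.0e-04  1.0e+00] F [-0.74  0.26 -2.57] M [ 0.014 -0.007  0.03 ] op 0.2 q [-0.42  0.19  1.93  0.    1.03 -1.79]
travel [0.0367, -0.0002, 0.0008] dr [-0.0002, -0.0015, -0.0005]
```

Socket bottom is ~3 mm into the hole, without contact. Continue.

play_rows(
  claw=[255, 255, 255, 255, 255, 255, 255, 255],
  travel=[
    [0.005, 0, 0.0008],
    [0.01, 0, 0.0008],
    [0.016, 0, 0.0008],
    [0.022, 0, 0.0008],
    [0.028, 0, 0.0008],
    [0.033, 0, 0.0008],
    [0.036, 0, 0.0008],
    [0.036, 0, 0.0008],
  ],
  dr=[
    [0, -0.001, 0],
    [0, -0.001, 0],
    [0, -0.001, 0],
    [0, -0.001, 0],
    [0, -0.001, 0],
    [0, -0.001, 0],
    [0, -0.001, 0],
    [0, -0.001, 0],
  ],
)

```text
time: 27.5
eef_pos: [0.5531, -0.1368, 0.0756]
tcp_rot: [0.07, 0.704, -0.069, 0.703]
contact_force: [-0.2, -0.3, -3.1]
opening: 0.204
```

```bash
python3 -c "
from h import *
st();plan([.5534,-.1371,.0747],78.7)"
```

```text
t 27.5 p [ 0.5531 -0.1368  0.0756] h 78.69 up [ 0.0014 -0.0011  1.    ] F [-0.21 -0.3  -3.1 ] M [-0.009  0.042  0.   ] op 0.204 q [-0.42  0.24  1.94  0.    0.96 -1.79]
travel [0.0009, -0.0003, 0.0004] dr [-0.0002, -0.0016, -0.0008]
```

Lower the last millimetre and open to about 45 mm (small driver's clearance), then rise.

play_rows(
  claw=[255, 255, 200, 170, 130, 120, 120, 120],
  travel=[
    [0.0007, 0, 0],
    [0.0012, 0, 0],
    [0.0012, 0, 0],
    [0.0012, 0, 0],
    [0.0012, 0, 0],
    [0.0012, 0, 0],
    [0.0012, 0, 0],
    [0.0012, 0, 0],
  ],
  dr=[
    [0, 0, 0],
    [0, 0, 0],
    [0, 0, 0],
    [0, 0, 0],
    [0, 0, 0],
    [0, 0, 0],
    [0, 0, 0],
    [0, 0, 0],
  ],
)

```text
time: 28.3
eef_pos: [0.5532, -0.1368, 0.0744]
tcp_rot: [0.07, 0.704, -0.069, 0.703]
contact_force: [0.1, 0.3, -0.4]
opening: 0.528
```

```bash
python3 -c "
from h import *
st();d=cam('wrist','w13')"
```

```text
t 28.3 p [ 0.5532 -0.1368  0.0744] h 78.69 up [ 0.0013 -0.001   1.    ] F [ 0.1   0.29 -0.37] M [-0.02   0.023  0.067] op 0.528 q [-0.42  0.24  1.95  0.    0.96 -1.79]
```

View pics/w13.png

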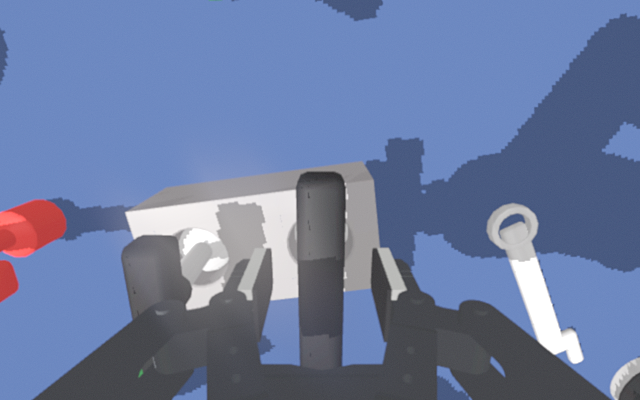

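The driver stands free between the open fingers (bar 322,180–370); rise straight up.

play_rows(
  claw=[120, 120, 120, 120, 120, 120, 120, 120, 120, 120],
  travel=[
    [-0.02, 0, 0],
    [-0.05, 0, 0],
    [-0.08, 0, 0],
    [-0.11, 0, 0],
    [-0.125, 0, 0],
    [-0.125, 0, 0],
    [-0.125, 0, 0],
    [-0.125, 0, 0],
    [-0.125, 0, 0],
    [-0.125, 0, 0],
  ],
  dr=[
    [0, 0, 0],
    [0, 0, 0],
    [0, 0, 0],
    [0, 0, 0],
    [0, 0, 0],
    [0, 0, 0],
    [0, 0, 0],
    [0, 0, 0],
    [0, 0, 0],
    [0, 0, 0],
  ],
)

```text
time: 29.35
eef_pos: [0.5527, -0.1367, 0.1979]
tcp_rot: [0.07, 0.705, -0.069, 0.702]
contact_force: [-0.6, 0.3, 0.1]
opening: 0.529
```

Run:
```python
from h import *
for i in range(4): d=cam('wrist')
st(); cv2.imwrite('pics/w14.png',cv2.cvtColor(d['img'],cv2.COLOR_RGB2BGR))
W=cloud(d);P=W.reshape(-1,3); P=P[np.isfinite(P).all(1)]
ax=np.array([np.cos(np.radians(-11.4)),np.sin(np.radians(-11.4))]); n=np.array([-ax[1],ax[0]])
Q=P[(abs((P[:,:2]-[.551,-.138])@n)<.02)&(abs((P[:,:2]-[.551,-.138])@ax)<.06)&(P[:,2]>.0995)&(P[:,2]<.108)]
A=np.c_[(Q[:,:2]-Q[:,:2].mean(0))@ax,(Q[:,:2]-Q[:,:2].mean(0))@n,np.ones(len(Q))]
print(len(Q),Q.mean(0),cv2.minAreaRect(Q[:,:2].astype(np.float32)),'slopes',np.linalg.lstsq(A,Q[:,2],rcond=None)[0])
```

```text
t 29.55 p [ 0.5532 -0.1369  0.1991] h 78.69 up [ 0.0018 -0.0013  1.    ] F [0.09 0.09 0.83] M [0.002 0.028 0.008] op 0.533 q [-0.42  0.09  1.87  0.    1.19 -1.79]
2950 [ 0.55102374 -0.13572942  0.10311685] ((0.5538519024848938, -0.13621799647808075), (0.01786971651017666, 0.09494980424642563), 78.14192199707031) slopes [ 0.0019897  -0.00331136  0.10311685]
```

View pics/w14.png

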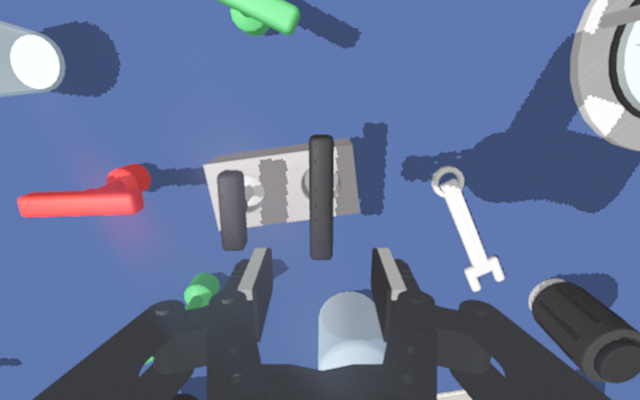

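```bash
python3 -c "
from plant import ctrl
print(ctrl.sign_off())"
```

```text
the job is handed in; nothing more can be done
None
```

The plug is turned down snug on its seal and the larger driver is back upright in its own hole. I handed the job in at about 29.6 s; no verdict is reported.

**What I did**
- I set the driver over the leaning plug (about 6°) along the plug's own axis, then stood both upright with the socket fully down.
- I turned clockwise under a push of about 10 N. The plug sank about 3.3 mm, then the torque rose and I stopped at about 0.21 N m.
- I eased off the push before lifting the driver away.

**Last checks**
- **Plug:** the head top is 24.4 mm above the headplate, so the collar is about 3.9 mm above the port face. It leans about 0.01–0.02 rad.
- **Driver:** the bar is within about 0.5 mm of its starting point and tilts less than 0.005 rad. The gripper is open and clear of it.
- **Other things:** in the last wrist picture the small driver, wrench, motor and look-alikes stand where they were. I did not re-check the bottle and beaker by measurement.

**What disagreed**
- The top camera placed the stand and driver about 3 mm off from the wrist camera. The fingers' gaps on either side of the bar agreed with the wrist camera, so I used that.
- Torque at the seal rose about 1 N m per rad of tool turn, against the 3 N m per rad given for the plug. I put that down to the socket's play on the hex and some give in the grip.

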